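Pack the spice caddy and clamp its end stop

ROBOT

A 6-joint arm with a two-finger parallel gripper is mounted at the origin on a cart in front of the work surface, level with it; the furniture and walls round the work are solid. World frame = base frame: x ahead of the robot, y to its left, z up, the work surface at z = 0. Lengths are in mm, angles in rad, forces in N, time in s.
With the tool pointing down it reaches from about 350 to 875 mm from the base axis. Payload 4.2 kg.
Tool frame: the origin (TCP) lies on the mounting face of the last link; the fingertips stand 173 mm ahead of it and the grasp point (between the pads) lies 155 mm ahead of it; z points along the fingers, y is the line along which they close (so a half turn about z gives the same grasp; the last joint's range is limited). The gripper opens to 85 mm and grips with 20 to 120 N. Pads are 22 mm wide; open, the fingers measure 114 mm over their backs; the gripper's body (76 mm by 85 mm) begins 54 mm behind the grasp point. The pads swing forward as they close: fully open they stand 13 mm farther back than shut.
Start: joints at [1.492, 0.385, 0.008, 0, -1.194, -0.259], TCP at [207.1, 589.669, 404.712] pointing down, gripper open.
Joint ranges: [-3.14, 3.14], [-1.21, 2.06], [-1.07, 1.41], [-3.16, 2.05], [-2.99, -0.16], [-3.1, 3.1]. Speed limits (rad/s): [2.79, 2.79, 3.14, 3.14, 3.14, 3.14].

INTERFACE

Orientations are given as a unit quaternion [x, y, z, w].
In Python, from bench import arm gives the robot as it stands.
- The arm moves only by the tool carry_out, never from a script. Its argument "rows" is a list of rows, each a list of 7 numbers: the shift along the tool's x, y, z as a fraction of full scale, then the turn, a rotation vector about the tool's x, y, z as a fraction of full scale, then the opening, from -1 (shut) to 1 (fully open). A call has 1 to 12 rows; each row is the pose to reach, as a shift and turn from the pose commanded when the call began, along the tool's axes at that moment, turning the shorter way round; what a row does not reach only later rows make up. Full scale, the value 1, is 20 cm for a shift and pi rad for a turn. A row lasts 1/8 s, in which the tool goes at most 62.5 mm and 10.7 degrees, less where a joint would pass 70% of its speed; a pose out of reach is approached as far as the arm can. A call with a number of a shift or a turn outside -1 to 1 is refused whole. A call with a gripper value outside its range is refused whole. The fingers move at their own pace and stop on an object; the grip force is fixed at half the most. Time passes only in rows, so rows that repeat a pose let the fingers close. It gives the time, the measured TCP pose, the force, the opening and the grip force at its end, in the units of the state.
- arm.read_state(): the state, without advancing time (a new reading comes with each control period).
- arm.get_image(name): name is "scene" or "side" or "wrist"; returns (picture, depth): 420x560x3 uint8, red, green, blue; 420x560 float32, mm along the optical axis (not along the pixel's ray), 0 where there is no reading.
- arm.calibration(name): a dict with "mtx" (3x3 intrinsics, pixels), "k1" (the pictures are not rectified: a ray, as slopes to the right and down, at radius r is drawn at 1 + k1 r^2 times it, then the intrinsics apply), "cam_to_world" (4x4, takes a point from camera to world coordinates). Camera axes: x right, y up, looking along -z (the intrinsics and any distortion apply to the point x, -y, -z); pixel columns grow to the right and rows downward; lengths in mm; the calibration is good to about 2 mm. A picture is of the moment at which its call begins: read the wrist's pose just before it. calibration takes no time and is no camera call; for the wrist camera it gives the pose at the moment of the call.
- arm.job_done(): hands the job in; it is judged then, once.
The state is a dict: "clock": time; "joints": joint angles; "joint_vel": joint speeds; "joint_efforts": joint torques, N m; "position": TCP position; "ee_rot": TCP orientation; "contact_force": force on the tool from outside, world axes, zero at the start; "wrist_torque": the same for the moment, N m; "gripper_width": finger opening in mm; "grasp_force": force on a finger pad.
Only numpy, scipy, OpenCV 4.12 (cv2) and the standard library are available. Lean on these libraries where they do the work, as an engineer would, in place of code of your own. Each camera call takes 0.05 s, during which the arm holds its last target. There are 200 camera calls.

TASK

Pack every green-capped spice jar (except the one by the utensil crock) upright in the wooden caddy, in one row that starts against its fixed end wall: flip up the red cam lever to free the sliding end stop, slide the stop back as far as needed to make room, load the jars, then push the stop up snug so that no gap is left anywhere in the row and flip the lever fully down again to clamp it. If the peeler has been left lying across the caddy, put it back on the chopping board; leave the honey jar and everything else where it is.

Things in the scene. Friction and masses are not known exactly. Their poses are not given: they have to be found in the camera images.
- caddy: Fixed wooden jar caddy, 106 x 424 mm. Origin: on the worktop under the channel's middle; x away from the robot, y along the channel to the fixed end wall (inner face at y +193 mm, 88 mm high), z up. Channel floor 12 mm up; thin rods at x +-28.5 mm bound it (52 mm clear, tops 62.5 mm up). A guide rail with a loose steel brake bar in it (23 mm wide, top 28 mm up) runs in front at x -52 mm.
- wall_face (a point): Point on the inner face of the fixed end wall, at the middle of the channel, on the channel floor; axes as the caddy's.
- stop (a joint): Position of the sliding end stop, m. 0 = right back, away from the end wall, with 300 mm clear between stop and end wall; it grows towards the end wall (clear length = 0.300 minus this), up to 0.270. Slides with about 1 N while the cam lever is up; held by the clamp while it is down.
- stop_face (a point): Point on the stop's felt face (facing the end wall), at the middle of the channel, on its floor; axes as the caddy's. The wooden plate behind it is 70 mm high, 14 mm thick. Collar and lever are behind the plate (the side away from the jars), in front of the channel.
- lever (a joint): Angle of the red cam lever, rad. 0 = flat, pointing in the caddy's -x (to the robot): clamped. Grows as the tip is lifted; 1.57 = upright; ends at 1.65. Going over centre (near 0.42) takes a few newtons at the tip; free above about 1.1, where it stays up by friction. Upright, it can be gripped to slide the stop.
- lever_pivot (a point): Centre of the lever's pivot pin, which lies along the caddy's y: 34 mm behind the stop's face, 52 mm in front of the channel's middle, 49 mm above the worktop.
- lever_tip (a point): Middle of the lever's red grip pad (34 mm along the lever, 16 mm wide along the caddy's y, 11 mm thick), 86 mm along the lever from the pivot and 5 mm above its line when flat.
- jar_1: Spice jar 1: clear jar with a green cap, 46 mm across, 106 mm high, 0.11 kg; the cap is the top 20 mm, 45 mm across; jars touching in a row stand 45 mm apart. Origin at the centre of its underside, z up through the cap. May be absent. If present, it starts standing on the worktop.
- jar_2: Spice jar 2: clear jar with a green cap, 46 mm across, 106 mm high, 0.11 kg; the cap is the top 20 mm, 45 mm across; jars touching in a row stand 45 mm apart. Origin at the centre of its underside, z up through the cap. May be absent. If present, it starts standing on the worktop.
- jar_3: Spice jar 3: clear jar with a green cap, 46 mm across, 106 mm high, 0.11 kg; the cap is the top 20 mm, 45 mm across; jars touching in a row stand 45 mm apart. Origin at the centre of its underside, z up through the cap. May be absent. If present, it starts standing on the worktop.
- jar_4: Spice jar 4: clear jar with a green cap, 46 mm across, 106 mm high, 0.11 kg; the cap is the top 20 mm, 45 mm across; jars touching in a row stand 45 mm apart. Origin at the centre of its underside, z up through the cap. May be absent. If present, it starts standing on the worktop.
- jar_5: Spice jar 5: clear jar with a green cap, 46 mm across, 106 mm high, 0.11 kg; the cap is the top 20 mm, 45 mm across; jars touching in a row stand 45 mm apart. Origin at the centre of its underside, z up through the cap. May be absent. If present, it starts standing in the caddy near the end wall but not touching it.
- peeler: Peeler with a black handle, 170 mm long (its x), 25 mm wide (its y), 18 mm thick; the handle is its -x half (14 to 18 mm wide), the blade its +x half. Origin at the middle of its underside, z up as it lies. May be absent; if present it starts lying flat across the caddy on the two upper rods, where it blocks the channel.
- board: Chopping board lying loose (1.1 kg), 230 x 340 mm, 22 mm thick. Origin at the centre of its underside; its x along the 230 mm, its y along the 340 mm (which points roughly back at the robot, in world -x). A lemon and a lime lie at its far end (y < -80 mm); the near half (y > 0) is empty.
- mug: Green and white mug, 93 mm high, standing to the left, by the sink; only in the way. Origin at the centre of its underside.
- pepper_mill: Pepper mill of wood, 58 mm across, 170 mm high. Bystander. Origin at the centre of its underside.
- honey: Red-capped honey jar, 65 mm across, 100 mm high. Bystander, may be absent. Origin at the centre of its underside.

How it is judged:
By the outcome, as a careful person would: the job done as asked, in the order asked, and still so for the second after the job is handed in, with the robot touching nothing.
Of jar_1, jar_2, jar_3, jar_4 only 3 to 4 are there at a start; the rules pass over those that are not, and their reading is None.
Of jar_5, peeler, honey only 1 to 3 are there at a start; the rules pass over those that are not, and their reading is None.
At some moment in a run one of board may be knocked a few centimetres aside while the robot is not near it.
Once in a run the grip may slacken for a moment while it holds something.
It also fails if it takes over 210 s, if anything falls off the work surface, if the arm or the gripper's body presses on something with over 40 N, if the wrist force passes 120 N, or if a joint passes its speed limit or range.

## Working session

There is one attempt and no reset: what is moved stays moved. The work goes in short steps, Python scripts to look and compute and a tool call to move; the robot and the scene stay as the last step left them, time stands still between calls to the robot, and variables do not carry over. Pictures are saved under pics/ and viewed, at most 14 in all, crops included, and the job is handed in when it is done.

Besides the shell and the picture viewer there is one more tool, called by a JSON object that holds its "api" and its "payload". carry_out: Moves the arm, as the interface text tells. Its arguments: {"type":"object","properties":{"rows":{"type":"array"}},"required":["rows"]}

```bash
mkdir -p pics; ls; python3 - <<'E'
from bench import arm
import cv2,numpy as np
for n in("scene","side"):
    p,d=arm.get_image(n); cv2.imwrite(f"pics/{n}0.png",cv2.cvtColor(p,cv2.COLOR_RGB2BGR)); np.save(f"pics/{n}0.npy",d)
    c=arm.calibration(n); print(n,np.round(c["mtx"],1).tolist(),c["k1"],np.round(c["cam_to_world"],3).tolist())
print(arm.read_state())
E
```

```text
pics
scene [[415.5, 0.0, 279.1], [0.0, 415.5, 208.3], [0.0, 0.0, 1.0]] -0.12372754377957397 [[0.64, 0.478, -0.601, -163.713], [-0.768, 0.415, -0.488, -577.775], [0.016, 0.774, 0.633, 864.814], [0.0, 0.0, 0.0, 1.0]]
side [[473.4, 0.0, 281.3], [0.0, 473.4, 205.1], [0.0, 0.0, 1.0]] 0.0005516947052164303 [[0.828, 0.245, -0.504, -111.111], [-0.56, 0.317, -0.766, -1018.188], [-0.027, 0.916, 0.4, 636.781], [0.0, 0.0, 0.0, 1.0]]
{'clock': 0.1, 'joints': array([ 1.49162105e+00,  3.85497817e-01,  6.81359316e-03, -4.29283277e-04,
       -1.19400369e+00, -2.58602597e-01]), 'joint_vel': array([ 0.00083134, -0.0016438 ,  0.00151461,  0.0025662 , -0.00043716,
        0.00124056]), 'joint_efforts': array([ 2.75058292e-04, -3.93318486e+01,  1.88929564e+01,  4.19791594e+00,
       -2.60427914e-03,  4.28956795e-06]), 'position': array([207.0273512 , 589.54228887, 403.74053417]), 'ee_rot': array([ 9.85758361e-01, -1.68165158e-01, -1.13970465e-04,  9.59864828e-04]), 'contact_force': array([ 0.30167124, -0.06560231,  0.72147646]), 'wrist_torque': array([ 0.02394336, -0.04368175,  0.02934359]), 'grasp_force': 0.0, 'gripper_width': 85.44288113738808}
```

View pics/scene0.png

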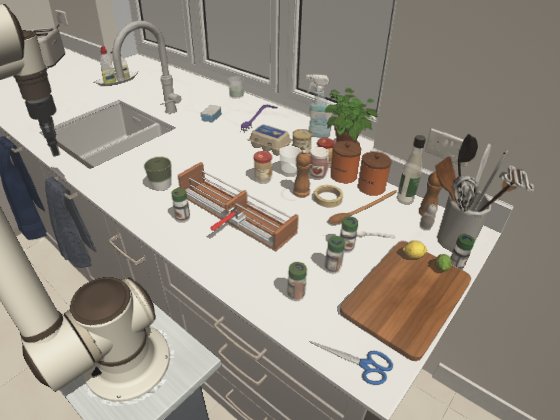

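View pics/side0.png

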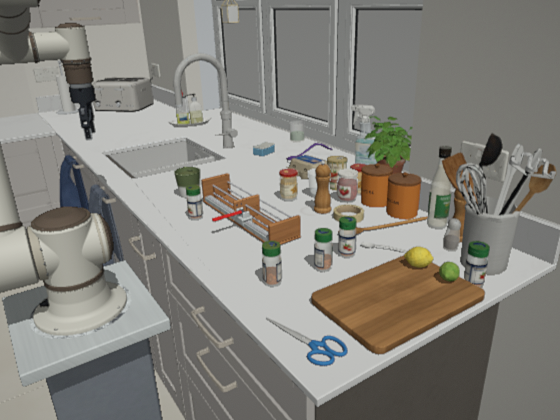

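The scene shows four loose green-capped jars at scene pixels (180,205), (297,280), (335,253) and (348,233). A fifth stands by the crock at (463,250) and stays there. The caddy runs from (190,178) to (290,235), with the red lever at (225,220). I see no peeler.

```bash
cat > h.py <<'E'
import cv2,numpy as np
from bench import arm
def cloud(n,d,c=None):
    c=c or arm.calibration(n); K=np.array(c["mtx"]);h,w=d.shape
    u,v=np.meshgrid(np.arange(w),np.arange(h)); 
    p=cv2.undistortPoints(np.stack([u,v],-1).reshape(-1,1,2).astype(float),K,np.array([c["k1"],0,0,0,0.])).reshape(h,w,2)
    P=np.stack([p[...,0]*d,-p[...,1]*d,-d,np.ones_like(d)],-1)@np.array(c["cam_to_world"]).T
    P=P[...,:3]; P[d==0]=np.nan; return P
def snap(n,tag):
    c=arm.calibration(n); p,d=arm.get_image(n); cv2.imwrite(f"pics/{n}{tag}.png",p[...,::-1]); np.save(f"pics/{n}{tag}.npy",d)
    return p,cloud(n,d,c)
def circ(xy,r):
    from scipy.optimize import least_squares
    return least_squares(lambda q:np.hypot(*(xy-q).T)-r,xy.mean(0)+[r*.5,0],loss='soft_l1').x
def crop(src,box,out,f):
    x0,y0,x1,y1=box; cv2.imwrite(out,cv2.resize(cv2.imread(src)[y0:y1,x0:x1],None,fx=f,fy=f,interpolation=cv2.INTER_CUBIC))
E
python3 - <<'E'
from h import *
for n in("scene","side"):
    d=np.load(f"pics/{n}0.npy"); im=cv2.imread(f"pics/{n}0.png"); P=cloud(n,d)
    hsv=cv2.cvtColor(im,cv2.COLOR_BGR2HSV)
    g=((hsv[...,0]>45)&(hsv[...,0]<90)&(hsv[...,1]>90)&(P[...,2]>80)&(P[...,2]<115)).astype(np.uint8)
    k,l,s,cc=cv2.connectedComponentsWithStats(g)
    for i in range(1,k):
        if s[i,4]<25: continue
        q=P[l==i]; t=q[q[:,2]>101]
        print(n,cc[i].round(),s[i,4],'top mean',(t.mean(0).round(1) if len(t) else None), 'bbox',((t.min(0)+t.max(0))/2).round(1) if len(t) else None,'zmax',q[:,2].max().round())
    r=((hsv[...,0]<6)|(hsv[...,0]>174))&(hsv[...,1]>170)
    k,l,s,cc=cv2.connectedComponentsWithStats(r.astype(np.uint8))
    for i in range(1,k):
        if s[i,4]>20:
            q=P[l==i]; print('red',cc[i].round(),s[i,4],np.nanmin(q,0).round(),np.nanmax(q,0).round())
crop("pics/scene0.png",(150,140,320,260),"pics/c1.png",4.6)
P=cloud("scene",np.load("pics/scene0.npy"))
# wood caddy high points
im=cv2.imread("pics/scene0.png");m=np.zeros(P.shape[:2],bool);m[150:255,170:305]=1
w=m&(im[...,2].astype(int)-im[...,0]>50)
q=P[w&(P[...,2]>82)&(P[...,2]<92)];print('wall',len(q),q.mean(0).round(),q.min(0).round(),q.max(0).round())
q=P[w&(P[...,2]>66)&(P[...,2]<72)];print('70',len(q)); np.savetxt('w70.txt',q,'%.0f')
E
```

```text
scene [466. 241.] 76 top mean [ 786.  -468.8  105.1] bbox [ 792.5 -465.4  105.5] zmax 110.0
red [228. 217.] 33 [444. 131.  52.] [497. 141.  59.]
side [192. 192.] 72 top mean [411.3 275.9 102.6] bbox [412.7 283.4 103.5] zmax 106.0
side [441. 200.] 62 top mean [ 963.6 -228.2  104.2] bbox [ 967.6 -227.8  103.6] zmax 106.0
side [347. 223.] 164 top mean [ 641.4 -183.4  103. ] bbox [ 645.6 -180.8  103.8] zmax 107.0
side [323. 236.] 169 top mean [ 549.6 -198.9  103.1] bbox [ 550.3 -197.7  103.8] zmax 107.0
side [478. 250.] 242 top mean [ 788.3 -469.2  102.8] bbox [ 792.  -467.6  103. ] zmax 105.0
side [271. 251.] 131 top mean [ 401.3 -190.5  102.8] bbox [ 405.2 -186.6  103.2] zmax 105.0
red [288. 175.] 35 [717. 206.  88.] [764. 253.  97.]
red [227. 215.] 70 [408. 126.   3.] [500. 243.  58.]
wall 113 [584. 338.  86.] [490.  75.  82.] [761. 389.  92.]
70 160
```

View pics/c1.png

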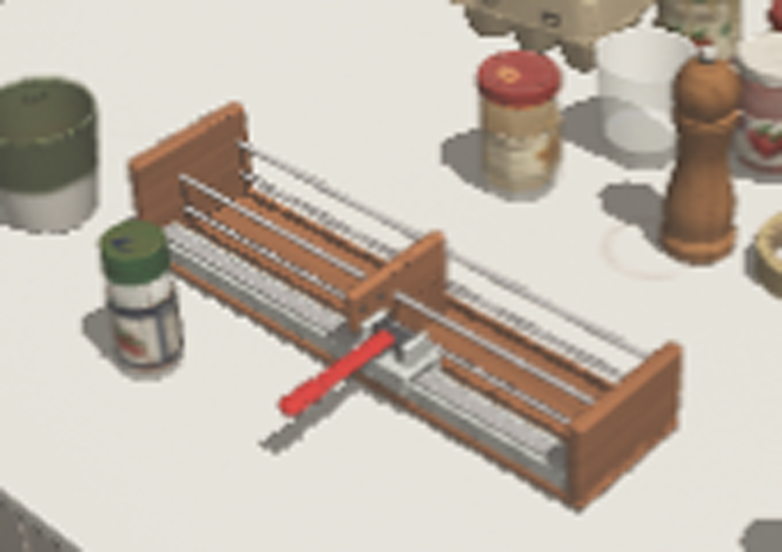

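The crop confirms the caddy is empty: no jar_5 and no peeler. The tall end wall is on the left, the stop is mid-channel, and the lever is down and points at the robot. Next I'll fit the caddy coarsely and move the wrist camera over it.

```bash
cat >> h.py <<'E'
from scipy.spatial.transform import Rotation as R
def down(yaw):  # tool pointing down; tool y axis at angle yaw in world
    y=np.array([np.cos(yaw),np.sin(yaw),0]);z=np.array([0,0,-1.]);return R.from_matrix(np.stack([np.cross(y,z),y,z],1))
def plan(targets,rot=None):
    "targets: world grasp points (155 ahead); prints rows shift+turn"
    s=arm.read_state();p=s["position"];R0=R.from_quat(s["ee_rot"])
    for t in targets:
        t=np.array(t,float);Rt=rot or R0
        tcp=t-Rt.apply([0,0,155]); sh=R0.inv().apply(tcp-p)/200; tv=(R0.inv()*Rt).as_rotvec()/np.pi
        print(t.round(),sh.round(4).tolist(),tv.round(4).tolist())
def st():
    s=arm.read_state();R0=R.from_quat(s["ee_rot"]);g=s["position"]+R0.apply([0,0,155]);y=R0.apply([0,1,0])
    print('t',round(s["clock"],1),'grasp',g.round(1),'yaw',np.arctan2(y[1],y[0]).round(4),'F',s["contact_force"].round(1),'w',round(s["gripper_width"],1),'gf',round(s["grasp_force"],1),'q',s["joints"].round(2));return g
E
python3 - <<'E'
from h import *
P=cloud("scene",np.load("pics/scene0.npy"))
x,y,z=P[...,0],P[...,1],P[...,2]
m=(x>440)&(x<650)&(y>-100)&(y<420)&(z>55)
for lo,hi in((84,91),(66,74),(59,65)):
    q=P[m&(z>lo)&(z<hi)]
    h,xe,ye=np.histogram2d(q[:,0],q[:,1],bins=[np.arange(440,660,20),np.arange(-100,430,30)]);print(lo,hi);print(h.astype(int))
c=arm.calibration("wrist");s=arm.read_state();T=np.eye(4);T[:3,:3]=R.from_quat(s["ee_rot"]).as_matrix();T[:3,3]=s["position"]
print((np.linalg.inv(T)@c["cam_to_world"]).round(3)); print(c["mtx"][0][0])
plan([(480,150,330)],down(np.pi+.0));plan([(480,150,330)],down(0))
E
```

```text
84 91
[[ 0  0  0  0  0  0  0  0  0  0  0  0  0  0  0  0  0]
 [ 0  0  0  0  0  0  0  0  0  0  0  0  0  0  0  0  0]
 [ 0  0  0  0  0  0  0  0  0  0  0  0  0  0  0  4  5]
 [ 0  0  0  0  0  0  0  0  0  0  0  0  0  0  0  6 12]
 [ 0  0  0  0  0  0  0  0  0  0  0  0  0  0  0  5  8]
 [ 0  0  0  0  0  0  0  0  0  0  0  0  0  0  0  6 11]
 [ 0  0  0  0  0  0  0  0  0  0  0  0  0  0  0  5  9]
 [ 0  0  0  0  0  0  0  0  0  0  0  0  0  0  0  3  6]
 [ 0  0  0  0  0  0  0  0  0  0  0  0  0  0  0  0  0]
 [ 0  0  0  0  0  0  0  0  0  0  0  0  0  0  0  0  0]]
66 74
[[ 0  0  0  0  0  0  0  0  0  0  0  0  0  0  0  0  0]
 [ 0  0  0  0  0  0  0  0  0  0  0  0  0  0  0  0  0]
 [ 0  0  7  0  0  0  0  0  8  0  0  0  0  0  0 10  2]
 [ 0  0 22  0  0  0  0  0  8  0  0  0  0  0  0  8  1]
 [ 0  0 22  0  0  0  0  0  8  0  0  0  0  0  0  9  0]
 [ 0  0 22  0  0  0  0  0  8  0  0  0  0  0  0 11  0]
 [ 0  0 25  0  0  0  0  0 10  0  0  0  0  0  0  8  2]
 [ 0  0 16  0  0  0  0  0  0  0  0  0  0  0  0  7  2]
 [ 0  0  2  0  0  0  0  0  0  0  0  0  0  0  0  0  0]
 [ 0  0  0  0  0  0  0  0  0  0  0  0  0  0  0  0  0]]
59 65

[... 199 characters left out ...]
  0  0  0  8  0]
 [ 0  0 11 10 14 10 10  9 16  6  9  8 10  6  7 14  2]
 [ 0  0  7  0  0  0  0  0  7  0  0  0  0  0  0  5  1]
 [ 0  0  7  0  0  0  0  0  7  0  0  0  0  0  0  9  0]
 [ 0  0  6 10  8  7 14 10  8  4  8 10  6  6  7  8  0]
 [ 0  0  0  0  0  0  0  0  0  0  0  0  0  0  0  0  0]
 [ 0  0  0  0  0  0  0  0  0  0  0  0  0  0  0  0  0]]
[[-1.0000e-03  9.5800e-01  2.8500e-01  7.2192e+01]
 [ 1.0000e+00  1.0000e-03 -1.0000e-03 -6.2900e-01]
 [-1.0000e-03  2.8500e-01 -9.5800e-01  3.0850e+01]
 [ 0.0000e+00  0.0000e+00  0.0000e+00  1.0000e+00]]
335.8461757447686
[480. 150. 330.] [2.0163, 1.6217, -0.403] [0.0005, -0.0004, 0.3924]
[480. 150. 330.] [2.0163, 1.6217, -0.403] [0.0004, 0.0006, -0.6076]
```

{"api": "carry_out", "payload": {"rows": [[0.3, 0.17, -0.3, 0, 0, -0.04, 1], [0.6, 0.34, -0.6, 0, 0, -0.08, 1], [0.9, 0.5, -0.78, 0, 0, -0.108, 1], [0.9, 0.5, -0.78, 0, 0, -0.108, 1], [0.9, 0.5, -0.78, 0, 0, -0.108, 1]]}}

```text
clock: 0.72
position: [345.3, 433.2, 564.0]
ee_rot: [1.0, -0.001, 0.001, -0.002]
contact_force: [-0.1, -0.1, 0.3]
gripper_width: 85.3
grasp_force: 0.0
```

{"api": "carry_out", "payload": {"rows": [[0.25, 0.25, 0, 0, 0, 0, 1], [0.5, 0.5, 0, 0, 0, 0, 1], [0.75, 0.75, 0, 0, 0, 0, 1], [1, 1, 0, 0, 0, 0, 1], [1, 1, 0, 0, 0, 0, 1]]}}

```text
clock: 1.35
position: [545.7, 234.7, 558.7]
ee_rot: [1.0, -0.0, -0.001, 0.001]
contact_force: [0.5, 0.8, -0.1]
gripper_width: 85.2
grasp_force: 0.0
```

{"api": "carry_out", "payload": {"rows": [[0.25, 0.25, 0, 0, 0, 0, 1], [0.28, 0.43, 0, 0, 0, 0, 1], [0.28, 0.43, 0, 0, 0, 0, 1], [0.28, 0.43, 0, 0, 0, 0, 1]]}}

```text
clock: 1.85
position: [600.2, 150.8, 559.6]
ee_rot: [1.0, 0.001, -0.001, 0.0]
contact_force: [-0.7, -0.1, -0.1]
gripper_width: 85.2
grasp_force: 0.0
```

```bash
python3 - <<'E'
from h import *
st(); p,P=snap("wrist","1"); np.save("P1.npy",P)
x,y,z=P[...,0],P[...,1],P[...,2]
m=(x>440)&(x<650)&(y>-100)&(y<420)
def line(sel,ax,nm):
    q=P[sel];print(nm,len(q), end=' ')
    if len(q)>10:
        f=np.polyfit(q[:,1-ax],q[:,ax],1) ; print('slope',f[0].round(4),'val at mean',q.mean(0).round(1),'min/max',np.percentile(q,[1,99],0).round(1).tolist())
    else: print()
line(m&(z>85)&(z<91)&(y>300),1,'wall')
line(m&(z>66)&(z<74)&(y>60)&(y<250),1,'stop')
line(m&(z>66)&(y<0),1,'far')
line(m&(z>58)&(z<66)&(y>190)&(y<330)&(x<545),0,'frontrod')
line(m&(z>58)&(z<66)&(y>190)&(y<330)&(x>545),0,'backrod')
hsv=cv2.cvtColor(p,cv2.COLOR_RGB2HSV)
g=((z>98)&(z<112)).astype(np.uint8)
k,l,s,cc=cv2.connectedComponentsWithStats(g)
for i in range(1,k):
    if s[i,4]>60:
        q=P[l==i];c,r=cv2.minEnclosingCircle(q[:,:2].astype(np.float32));print('cap',np.round(c,1),round(r,1),q.mean(0).round(1),s[i,4],np.median(p[l==i],0))
r=((hsv[...,0]<6)|(hsv[...,0]>174))&(hsv[...,1]>170)&m|((hsv[...,0]<6)&(hsv[...,1]>150)&(x<500)&(x>380)&(y>100)&(y<200)&(z>30))
line(r&(z>40),1,'lever')
E
```

```text
t 1.9 grasp [599.9 150.8 404.6] yaw -1.5689 F [-0.7 -0.1 -0.1] w 85.2 gf 0.0 q [ 0.51  0.32  0.29 -0.   -1.54  1.07]
wall 740 slope 0.0184 val at mean [545.6 384.2  87.2] min/max [[493.0, 377.5, 85.1], [594.6, 391.7, 89.2]]
stop 26 slope 0.0895 val at mean [550.5 163.1  69.8] min/max [[499.1, 159.6, 66.3], [584.3, 174.3, 72.9]]
far 790 slope 0.0167 val at mean [553.5 -20.9  72.9] min/max [[500.5, -29.0, 66.2], [603.0, -14.9, 75.9]]
frontrod 360 slope -0.1492 val at mean [522.9 263.7  61.7] min/max [[440.7, 191.7, 58.7], [533.3, 328.7, 65.2]]
backrod 364 slope -0.0164 val at mean [587.4 259.3  61.7] min/max [[584.3, 191.7, 59.2], [590.3, 329.0, 63.8]]
cap [750.3 244.3] 31.9 [750.6 244.1  99.1] 1973 [125.  40.  33.]
cap [ 646.7 -175.7] 23.0 [ 646.6 -171.1  105.5] 1024 [30. 65. 24.]
cap [ 553.  -192.2] 23.3 [ 554.  -189.2  105.4] 957 [30. 64. 24.]
cap [419.9 288.4] 22.4 [422.  281.1 105. ] 374 [49. 63. 20.]
cap [ 411.7 -172.7] 23.7 [ 412.9 -170.4  105.3] 782 [45. 61. 23.]
lever 855 slope 0.0921 val at mean [535.9 146.8 265.6] min/max [[411.3, 85.3, 54.6], [619.0, 218.1, 479.9]]
```

View pics/wrist1.png

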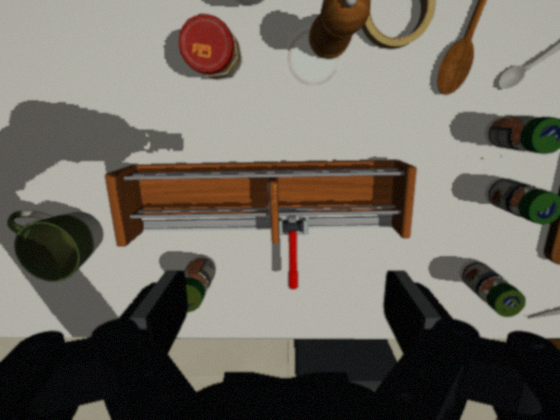

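The wrist view shows the caddy from (110,165) to (415,240), with the stop at (274,210), the lever tip at (293,283), and the jar caps at (190,290), (508,300), (545,205) and (548,133). I'll cross-check the three cameras against each other.

```bash
python3 - <<'E'
from h import *
for n,P in(("wrist",np.load("P1.npy")),("scene",cloud("scene",np.load("pics/scene0.npy"))),("side",cloud("side",np.load("pics/side0.npy")))):
    print(n);x,y,z=P[...,0],P[...,1],P[...,2]
    med=lambda s,nm:print(' ',nm,s.sum(),np.median(P[s],0).round(1),np.percentile(P[s],[3,97],0).round(1).tolist()) if s.sum() else None
    med((z>85)&(z<91)&(y>350)&(y<410)&(x>480)&(x<610),'wall')
    med((z>68)&(z<78)&(y<10)&(y>-50)&(x>490)&(x<610),'far')
    med((z>67)&(z<73)&(y>145)&(y<185)&(x>525)&(x<580),'stop')
    for y0 in(20,100,230,330):
        s=(z>57)&(z<67)&(abs(y-y0)<35)
        med(s&(x>515)&(x<550),'fr');med(s&(x>570)&(x<610),'br')
    med((z>40)&(z<64)&(y>115)&(y<160)&(x>395)&(x<450),'levertip')
    g=((z>98)&(z<110)).astype(np.uint8)
    k,l,s,cc=cv2.connectedComponentsWithStats(g)
    for i in range(1,k):
        if s[i,4]>40:
            q=P[l==i]
            c,r=cv2.minEnclosingCircle(q[:,:2].astype(np.float32))
            t=q[:,2].max()
            if r<40:print('  cap',np.round(c,1),round(r,1),q[q[:,2]>103].mean(0).round(1),s[i,4],q[:,2].max().round(1))
E
```

```text
wrist
  wall 740 [546.6 384.   87.3] [[495.6, 378.0, 85.3], [593.0, 391.2, 89.0]]
  far 750 [553.7 -20.8  73.7] [[502.4, -28.4, 69.5], [600.7, -15.4, 75.6]]
  stop 4 [562.9 160.8  70.6] [[561.1, 160.8, 68.8], [564.5, 160.9, 71.7]]
  fr 158 [535.   17.9  62.1] [[533.1, -13.4, 59.6], [537.4, 52.4, 63.9]]
  br 188 [592.   18.8  62.1] [[588.6, -14.9, 59.8], [595.4, 52.9, 64.3]]
  fr 166 [533.5  98.   62. ] [[518.1, 66.8, 57.6], [536.1, 132.1, 63.8]]
  br 175 [590.5 102.   62. ] [[587.3, 66.6, 59.5], [592.8, 132.8, 63.7]]
  fr 169 [531.5 232.5  61.7] [[528.3, 197.7, 59.4], [533.2, 262.5, 63.5]]
  br 180 [587.7 227.   61.9] [[585.8, 197.5, 59.7], [590.3, 262.9, 63.4]]
  fr 169 [529.2 328.9  61.7] [[526.6, 297.5, 59.2], [531.6, 362.3, 63.5]]
  br 170 [586.2 327.4  61.9] [[583.3, 297.1, 59.6], [588.7, 362.1, 63.5]]
  levertip 242 [429.3 138.4  57.2] [[409.9, 130.5, 53.5], [448.4, 144.7, 59.5]]
  cap [750.3 244.3] 31.9 [nan nan nan] 1973 102.1
  cap [ 646.7 -175.7] 23.0 [ 646.4 -172.7  106.2] 1024 109.0
  cap [ 553.  -192.2] 23.3 [ 553.5 -190.9  106. ] 957 108.9
  cap [419.9 288.4] 22.4 [420.
[... 2264 characters left out ...]
r 11 [527.6 327.4  58.3] [[525.1, 305.6, 57.2], [530.2, 361.5, 59.5]]
  br 14 [584.  333.1  59. ] [[581.1, 296.8, 57.2], [589.0, 358.0, 60.9]]
  levertip 58 [425.5 132.4  52.7] [[407.4, 127.7, 46.8], [448.2, 141.1, 56.8]]
  cap [771.5  80.9] 20.7 [764.9  72.3 106. ] 44 109.4
  cap [417.5 288.7] 24.9 [419.  287.3 104.1] 75 106.5
  cap [ 971.8 -213.3] 28.2 [ 961.3 -221.1  106.3] 79 109.9
  cap [ 647.4 -178.6] 24.7 [ 646.  -179.2  103.9] 125 106.5
  cap [ 552.6 -195. ] 23.7 [ 550.9 -196.3  103.8] 142 106.5
  cap [ 410.  -176.7] 25.0 [ 409.6 -177.9  103.9] 164 106.5
  cap [ 793.2 -465.6] 25.7 [ 791.6 -470.   103.7] 179 104.9<stdin>:19: RuntimeWarning: Mean of empty slice.
  ret = um.true_divide(
```

The three cameras agree to within about 3 mm. Now I'll go over the lever tip and look from close by.

{"api": "carry_out", "payload": {"rows": [[-0.3, 0.03, 0.25, 0, 0, -0.005, 1], [-0.6, 0.06, 0.5, 0, 0, -0.005, 1], [-0.896, 0.074, 0.75, 0, 0, -0.005, 1], [-0.896, 0.074, 1, 0, 0, -0.005, 1], [-0.896, 0.074, 1, 0, 0, -0.005, 1], [-0.896, 0.074, 1, 0, 0, -0.005, 1]]}}

```text
clock: 2.65
position: [419.7, 135.6, 359.6]
ee_rot: [1.0, 0.01, -0.001, 0.001]
contact_force: [0.7, 0.5, 0.0]
gripper_width: 85.2
grasp_force: 0.0
```

```bash
python3 - <<'E'
from h import *
st(); p,P=snap("wrist","2"); np.save("P2.npy",P)
x,y,z=P[...,0],P[...,1],P[...,2]
hsv=cv2.cvtColor(p,cv2.COLOR_RGB2HSV)
r=((hsv[...,0]<7)|(hsv[...,0]>173))&(hsv[...,1]>190)&(z>35)&(z<70)
for x0 in range(395,520,10):
    s=r&(abs(x-x0)<5)
    if s.sum()>5: print(x0,s.sum(),np.percentile(y[s],[2,98]).round(1),np.median(z[s]).round(1))
med=lambda s,nm:print(' ',nm,s.sum(),np.median(P[s],0).round(1),np.percentile(P[s],[3,97],0).round(1).tolist()) if s.sum() else None
med((z>66)&(z<74)&(y>140)&(y<190)&(x>530)&(x<585),'stop')
med((z>84)&(z<91)&(y>350)&(y<410)&(x>480)&(x<610),'wall')
for y0 in(100,230,330):
        s=(z>57)&(z<67)&(abs(y-y0)<35)
        med(s&(x>515)&(x<550),'fr');med(s&(x>570)&(x<610),'br')
E
```

```text
t 2.6 grasp [419.3 135.3 204.6] yaw -1.5508 F [0.7 0.5 0. ] w 85.2 gf 0.0 q [ 0.68  0.11 -0.49 -0.   -0.97  0.91]
405 24 [134.1 143.5] 57.3
415 180 [132.1 144.7] 58.0
425 185 [132.3 144.8] 58.0
435 184 [132.5 144.9] 57.5
445 154 [134.4 144.2] 56.6
455 162 [134.6 144.3] 56.6
465 161 [134.8 144.5] 56.8
475 167 [135.  144.6] 56.8
485 170 [135.2 144.7] 56.7
495 196 [135.4 145.5] 56.9
505 68 [-17.2 145.6] 56.1
  stop 62 [548.4 161.   70.8] [[531.9, 160.7, 66.2], [563.4, 173.5, 73.8]]
  fr 647 [532.3  99.2  62.2] [[530.2, 67.2, 60.0], [534.7, 132.6, 63.6]]
  fr 762 [530.2 230.1  61.8] [[527.8, 197.0, 59.8], [533.1, 263.2, 63.5]]
  fr 547 [528.5 321.7  61.7] [[526.1, 296.6, 59.7], [531.1, 345.6, 63.2]]
```

The pad centre is near (424.5, 138.5) with its top at z 58. I'll go down and grip it.

{"api": "carry_out", "payload": {"rows": [[0.024, -0.013, 0.25, 0, 0, 0, 1], [0.024, -0.013, 0.5, 0, 0, 0, 1], [0.024, -0.013, 0.65, 0, 0, 0, 1], [0.024, -0.013, 0.745, 0, 0, 0, 1], [0.024, -0.013, 0.745, 0, 0, 0, 1], [0.024, -0.013, 0.745, 0, 0, 0, -0.3], [0.024, -0.013, 0.745, 0, 0, 0, -1], [0.024, -0.013, 0.745, 0, 0, 0, -1], [0.024, -0.013, 0.745, 0, 0, 0, -1], [0.024, -0.013, 0.745, 0, 0, 0, -1], [0.024, -0.013, 0.745, 0, 0, 0, -1]]}}

```text
clock: 4.08
position: [425.9, 137.9, 212.0]
ee_rot: [1.0, 0.009, 0.0, -0.0]
contact_force: [-1.0, 2.9, 2.1]
gripper_width: 13.0
grasp_force: 61.4
```

```bash
python3 - <<'E'
from h import *
g=st()
# arc rows relative to present (tool x = caddy x, tool z = down), rotating point about pivot
r0=np.array([-83.,5.])
for a in np.arange(0.15,1.7,.15):
    c,s=np.cos(a),np.sin(a); v=np.array([r0[0]*c+r0[1]*s, -r0[0]*s+r0[1]*c])-r0
    print(a.round(2),(v[0]/200).round(3),(-v[1]/200).round(3))
E
```

```text
t 4.1 grasp [426. 138.  57.] yaw -1.5531 F [-1.   2.9  2.1] w 13.0 gf 61.4 q [ 0.68  0.35 -0.66 -0.   -0.57  0.91]
0.15 0.008 -0.062
0.3 0.026 -0.122
0.45 0.052 -0.178
0.6 0.087 -0.23
0.75 0.128 -0.276
0.9 0.177 -0.316
1.05 0.23 -0.347
1.2 0.288 -0.371
1.35 0.349 -0.385
1.5 0.411 -0.391
1.65 0.473 -0.387
```

{"api": "carry_out", "payload": {"rows": [[0.008, 0, -0.062, 0, 0, 0, -1], [0.026, 0, -0.122, 0, 0, 0, -1], [0.052, 0, -0.178, 0, 0, 0, -1], [0.087, 0, -0.23, 0, 0, 0, -1], [0.128, 0, -0.276, 0, 0, 0, -1], [0.177, 0, -0.316, 0, 0, 0, -1]]}}

```text
clock: 4.82
position: [461.1, 138.1, 274.9]
ee_rot: [1.0, 0.008, -0.001, 0.0]
contact_force: [0.7, 4.5, -11.9]
gripper_width: 13.1
grasp_force: 58.5
```

```bash
python3 - <<'E'
from h import *
g=st();print(arm.read_state()["wrist_torque"])
snap("side","3");crop("pics/side3.png",(150,120,350,270),"pics/c3.png",3.5)
E
```

```text
t 4.8 grasp [460.8 138.1 119.9] yaw -1.5544 F [  0.7   4.5 -11.9] w 13.1 gf 58.5 q [ 0.63  0.29 -0.51 -0.   -0.77  0.96]
[1.47473316 0.12896773 0.13402264]
```

View pics/c3.png

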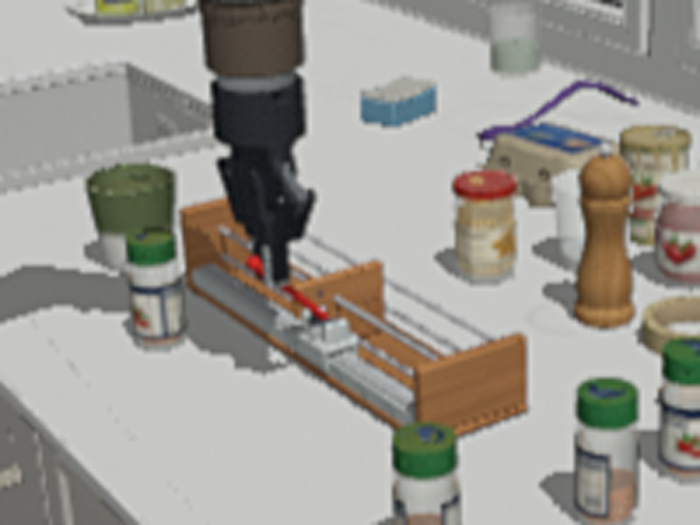

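The lever is about half way up, gripped just inside its tip. I'll continue the arc.

{"api": "carry_out", "payload": {"rows": [[0.053, 0, -0.031, 0, 0, 0, -1], [0.111, 0, -0.055, 0, 0, 0, -1], [0.172, 0, -0.069, 0, 0, 0, -1], [0.234, 0, -0.075, 0, 0, 0, -1], [0.26, 0, -0.074, 0, 0, 0, -1], [0.26, 0, -0.074, 0, 0, 0, -1]]}}

```text
clock: 5.62
position: [513.4, 138.6, 290.0]
ee_rot: [1.0, 0.008, -0.0, 0.0]
contact_force: [-2.6, -0.4, -1.4]
gripper_width: 11.8
grasp_force: 58.1
```

```bash
python3 - <<'E'
from h import *
g=st()
E
```

```text
t 5.6 grasp [513.4 138.5 135. ] yaw -1.5547 F [-2.6 -0.4 -1.4] w 11.8 gf 58.1 q [ 0.57  0.34 -0.38  0.   -0.85  1.02]
```

Upright. Now I'll slide the stop back about 50 mm and release.

{"api": "carry_out", "payload": {"rows": [[0, 0.04, 0, 0, 0, 0, -1], [0, 0.09, 0, 0, 0, 0, -1], [0, 0.14, 0, 0, 0, 0, -1], [0, 0.19, 0, 0, 0, 0, -1], [0, 0.24, 0, 0, 0, 0, -1], [0, 0.26, 0, 0, 0, 0, -1], [0, 0.26, 0, 0, 0, 0, -1], [0, 0.26, 0, 0, 0, 0, -0.5], [0, 0.26, 0, 0, 0, 0, 0], [0, 0.26, 0, 0, 0, 0, 0]]}}

```text
clock: 6.88
position: [514.4, 87.5, 290.0]
ee_rot: [1.0, 0.009, 0.001, -0.0]
contact_force: [0.5, 0.9, 0.4]
gripper_width: 42.8
grasp_force: 0.0
```

{"api": "carry_out", "payload": {"rows": [[0, 0, -0.2, 0, 0, 0, 0], [0, 0, -0.4, 0, 0, 0, 0], [0, 0, -0.7, 0, 0, 0, 1], [0, 0, -0.9, 0, 0, 0, 1], [0, 0, -0.9, 0, 0, 0, 1], [0, 0, -0.9, 0, 0, 0, 1]]}}

```text
clock: 7.62
position: [513.8, 87.2, 469.1]
ee_rot: [1.0, 0.009, -0.0, -0.0]
contact_force: [-0.4, 0.5, -0.9]
gripper_width: 85.6
grasp_force: 0.0
```

```bash
python3 - <<'E'
from h import *
g=st()
p,P=snap("wrist","4")
x,y,z=P[...,0],P[...,1],P[...,2]
hsv=cv2.cvtColor(p,cv2.COLOR_RGB2HSV)
r=((hsv[...,0]<7)|(hsv[...,0]>173))&(hsv[...,1]>190)&(z>60)&(z<170)&(abs(x-510)<60)
print('lever',r.sum(),np.percentile(P[r],[2,50,98],0).round(1).tolist())
med=lambda s,nm:print(' ',nm,s.sum(),np.median(P[s],0).round(1),np.percentile(P[s],[3,97],0).round(1).tolist()) if s.sum() else None
med((z>67)&(z<74)&(y>80)&(y<150)&(x>535)&(x<580),'stop')
med((z>84)&(z<91)&(y>350)&(y<410)&(x>480)&(x<610),'wall')
med((z>25)&(z<65)&(abs(x-557)<20)&(y>365)&(y<381),'wallface')
med((abs(z-12)<5)&(abs(x-557)<20)&(y>200)&(y<381),'floor')
for y0 in(100,230,330):
        s=(z>57)&(z<67)&(abs(y-y0)<35)
        med(s&(x>515)&(x<550),'fr');med(s&(x>570)&(x<610),'br')
E
```

```text
t 7.6 grasp [513.7  87.2 314.1] yaw -1.5535 F [-0.4  0.5 -0.9] w 85.6 gf 0.0 q [ 0.48  0.17 -0.13 -0.   -1.27  1.11]
lever 496 [[494.5, 81.1, 63.2], [505.1, 86.7, 125.0], [521.0, 376.9, 150.5]]
  stop 6 [576.5 107.7  72.5] [[541.0, 107.0, 68.1], [578.9, 107.8, 73.1]]
  wall 872 [524.6 381.   86.8] [[493.9, 376.9, 84.3], [574.6, 389.8, 88.7]]
  wallface 885 [557.4 377.7  47.2] [[538.4, 376.5, 26.5], [575.9, 379.0, 64.0]]
  floor 4766 [557.5 290.7  11.7] [[538.3, 205.4, 10.1], [575.9, 376.4, 13.3]]
  fr 270 [533.1  91.2  62. ] [[515.5, 66.8, 58.8], [541.6, 132.6, 65.5]]
  br 326 [590.3  99.7  61.9] [[587.9, 67.3, 60.1], [592.8, 132.2, 63.5]]
  fr 247 [531.1 230.1  61.8] [[529.0, 197.1, 59.9], [533.1, 262.7, 63.4]]
  br 274 [588.1 227.2  61.8] [[586.1, 197.1, 60.0], [590.9, 262.2, 63.5]]
  fr 258 [529.5 331.8  61.4] [[526.2, 298.0, 59.8], [531.6, 363.5, 63.1]]
  br 321 [585.2 330.2  61.6] [[582.8, 297.1, 59.7], [587.5, 362.6, 63.5]]
```

View pics/wrist4.png

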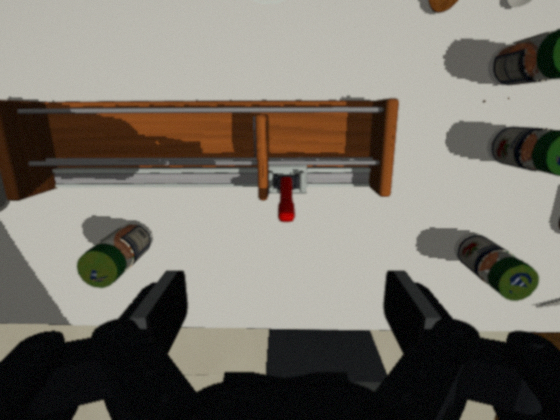

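The stop has slid back and the lever stands up at (287,200). The wall face is near y 377 and the channel is clear. Next I'll plan jar A.

```bash
python3 - <<'E'
from h import *
plan([(418.5,288.5,160),(418.5,288.5,84)],down(-np.pi+.018))
E
```

```text
[418. 288. 160.] [-0.4577, -1.015, 0.7678] [0.0007, 0.0004, 0.4998]
[418. 288.  84.] [-0.4569, -1.0152, 1.1478] [0.0007, 0.0004, 0.4998]
```

{"api": "carry_out", "payload": {"rows": [[-0.1, -0.2, 0.0, 0, 0, 0.055, 1], [-0.2, -0.4, 0.1, 0, 0, 0.11, 1], [-0.3, -0.6, 0.2, 0, 0, 0.165, 1], [-0.4, -0.8, 0.3, 0, 0, 0.22, 1], [-0.458, -1, 0.4, 0, 0, 0.275, 1], [-0.458, -1, 0.5, 0, 0, 0.33, 1], [-0.458, -1, 0.5, 0, 0, 0.385, 1], [-0.458, -1, 0.5, 0, 0, 0.44, 1], [-0.458, -1, 0.5, 0, 0, 0.5, 1], [-0.458, -1, 0.5, 0, 0, 0.5, 1], [-0.458, -1, 0.5, 0, 0, 0.5, 1]]}}

```text
clock: 9.05
position: [419.0, 285.5, 369.0]
ee_rot: [0.714, -0.7, 0.0, 0.001]
contact_force: [-0.2, -0.6, 0.8]
gripper_width: 85.2
grasp_force: 0.0
```

```bash
cat >> h.py <<'E'
def caps(P):
    z=P[...,2];g=((z>98)&(z<110)).astype(np.uint8)
    k,l,s,cc=cv2.connectedComponentsWithStats(g)
    for i in range(1,k):
        if s[i,4]>60:
            q=P[l==i];c,r=cv2.minEnclosingCircle(q[:,:2].astype(np.float32))
            if r<28:print('  cap',np.round(c,1),round(r,1),s[i,4],'ztop',np.percentile(q[:,2],80).round(1))
E
python3 - <<'E'
from h import *
st();p,P=snap("wrist","5");caps(P)
plan([(418.5,288.5,84)],down(-np.pi+.018))
E
```

```text
t 9.1 grasp [418.8 285.3 214. ] yaw -3.1217 F [-0.2 -0.6  0.8] w 85.2 gf 0.0 q [ 0.92  0.22 -0.33 -0.   -1.03 -0.9 ]
  cap [419.  292.2] 22.8 2894 ztop 106.2
[418. 288.  84.] [-0.0156, 0.0018, 0.6509] [0.0002, -0.0003, 0.0004]
```

{"api": "carry_out", "payload": {"rows": [[-0.029, 0, 0.2, 0, 0, 0, 1], [-0.029, 0, 0.45, 0, 0, 0, 1], [-0.029, 0, 0.6, 0, 0, 0, 1], [-0.029, 0, 0.65, 0, 0, 0, 1], [-0.029, 0, 0.65, 0, 0, 0, 1], [-0.029, 0, 0.65, 0, 0, 0, -1], [-0.029, 0, 0.65, 0, 0, 0, -1], [-0.029, 0, 0.65, 0, 0, 0, -1], [-0.029, 0, 0.65, 0, 0, 0, -1], [-0.029, 0, 0.65, 0, 0, 0, -1]]}}

```text
clock: 10.35
position: [419.3, 291.8, 241.1]
ee_rot: [0.713, -0.701, 0.0, -0.001]
contact_force: [-0.7, 0.0, 5.7]
gripper_width: 43.8
grasp_force: 61.0
```

{"api": "carry_out", "payload": {"rows": [[0, 0, -0.1, 0, 0, 0, -1], [0, 0, -0.3, 0, 0, 0, -1], [0, 0, -0.5, 0, 0, 0, -1], [0, 0, -0.5, 0, 0, 0, -1]]}}

```text
clock: 10.85
position: [419.3, 291.8, 342.9]
ee_rot: [0.713, -0.701, -0.0, -0.004]
contact_force: [-0.6, -0.5, -2.1]
gripper_width: 44.3
grasp_force: 61.4
```

```bash
python3 - <<'E'
from h import *
st()
p,P=snap("wrist","6")
x,y,z=P[...,0],P[...,1],P[...,2]
for y0 in (100,170,240,300,350):
    s=(z>57)&(z<67)&(abs(y-y0)<20)
    a=x[s&(x>515)&(x<545)];b=x[s&(x>573)&(x<603)]
    print(y0,len(a),len(b),np.median(a).round(1) if len(a) else 0,np.median(b).round(1) if len(b) else 0)
plan([(557,349,190),(557,349,130),(557,349,97)],down(-np.pi+.018))
E
```

```text
t 10.8 grasp [420.1 292.7 187.9] yaw -3.1241 F [-0.6 -0.5 -2.1] w 44.3 gf 61.4 q [ 0.93  0.25 -0.36  0.   -0.95 -0.91]
100 0 0 0 0
170 510 558 530.4 587.3
240 414 456 529.3 586.0
300 336 369 528.1 584.5
350 289 314 527.1 583.6
[557. 349. 190.] [-0.2773, -0.6961, -0.0205] [-0.0004, 0.0008, -0.0004]
[557. 349. 130.] [-0.2765, -0.6957, 0.2795] [-0.0004, 0.0008, -0.0004]
[557. 349.  97.] [-0.2761, -0.6955, 0.4445] [-0.0004, 0.0008, -0.0004]
```

{"api": "carry_out", "payload": {"rows": [[-0.07, -0.17, -0.02, 0, 0, 0, -1], [-0.14, -0.34, -0.02, 0, 0, 0, -1], [-0.21, -0.52, -0.02, 0, 0, 0, -1], [-0.277, -0.69, -0.02, 0, 0, 0, -1], [-0.277, -0.69, -0.02, 0, 0, 0, -1], [-0.277, -0.69, 0.08, 0, 0, 0, -1], [-0.277, -0.69, 0.18, 0, 0, 0, -1], [-0.277, -0.69, 0.26, 0, 0, 0, -1], [-0.277, -0.69, 0.3, 0, 0, 0, -1], [-0.277, -0.69, 0.3, 0, 0, 0, -1]]}}

```text
clock: 12.15
position: [555.7, 349.0, 279.0]
ee_rot: [0.713, -0.701, 0.0, 0.001]
contact_force: [-0.2, -1.2, -1.1]
gripper_width: 43.9
grasp_force: 61.7
```

```bash
python3 - <<'E'
from h import *
st()
plan([(555.8,349,99)],down(-np.pi+.018))
p,d=arm.get_image("side");cv2.imwrite("pics/side6.png",p[...,::-1]);p,d=arm.get_image("scene");cv2.imwrite("pics/scene6.png",p[...,::-1])
crop("pics/scene6.png",(150,130,290,240),"pics/c6.png",4)
E
```

```text
t 12.2 grasp [555.6 348.8 124. ] yaw -3.1243 F [-0.2 -1.2 -1.1] w 43.9 gf 61.7 q [ 0.81  0.54 -0.07 -0.   -0.96 -0.79]
[556. 349.  99.] [-0.0001, -0.0004, 0.125] [0.0004, -0.0003, -0.0002]
```

View pics/c6.png

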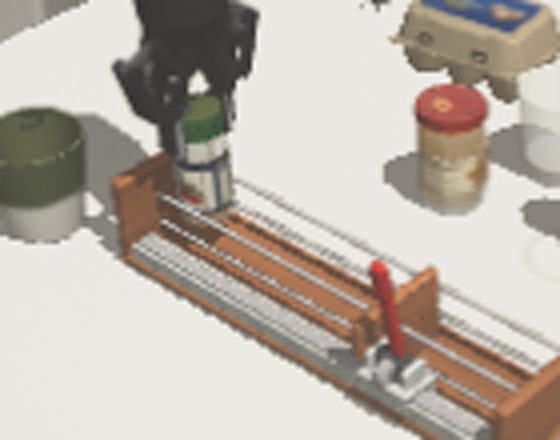

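The jar is between the rods near the wall, with no side force. I'll lower it, release and rise.

{"api": "carry_out", "payload": {"rows": [[0, 0, 0.06, 0, 0, 0, -1], [0, 0, 0.1, 0, 0, 0, -1], [0, 0, 0.125, 0, 0, 0, -1], [0, 0, 0.13, 0, 0, 0, -1], [0, 0, 0.13, 0, 0, 0, -1]]}}

```text
clock: 12.88
position: [556.0, 349.2, 253.7]
ee_rot: [0.713, -0.701, 0.0, -0.0]
contact_force: [0.6, -0.3, -1.4]
gripper_width: 44.1
grasp_force: 62.0
```

{"api": "carry_out", "payload": {"rows": [[0, 0, 0, 0, 0, 0, -0.2], [0, 0, 0, 0, 0, 0, 0.5], [0, 0, 0, 0, 0, 0, 0.5], [0, 0, -0.2, 0, 0, 0, 0.7], [0, 0, -0.5, 0, 0, 0, 1], [0, 0, -0.8, 0, 0, 0, 1], [0, 0, -0.8, 0, 0, 0, 1], [0, 0, -0.8, 0, 0, 0, 1]]}}

```text
clock: 13.88
position: [555.6, 348.9, 413.7]
ee_rot: [0.713, -0.701, -0.0, -0.0]
contact_force: [0.8, 0.5, -0.5]
gripper_width: 85.7
grasp_force: 0.0
```

```bash
cat >> h.py <<'E'
def capz(P,lo=108,hi=124):
    z=P[...,2];x=P[...,0];g=((z>lo)&(z<hi)&(abs(x-558)<45)).astype(np.uint8)
    k,l,s,cc=cv2.connectedComponentsWithStats(g)
    for i in range(1,k):
        if s[i,4]>60:
            q=P[l==i];c,r=cv2.minEnclosingCircle(q[:,:2].astype(np.float32));print('  placed',np.round(c,1),round(r,1),s[i,4],'ztop',np.percentile(q[:,2],80).round(1))
E
python3 - <<'E'
from h import *
st();p,P=snap("wrist","7");capz(P)
plan([(411,-176,300)],down(-np.pi+.018))
E
```

```text
t 13.9 grasp [555.6 349.  258.7] yaw -3.1247 F [ 0.8  0.5 -0.5] w 85.7 gf 0.0 q [ 0.81  0.43  0.11 -0.   -1.24 -0.79]
  placed [555.5 349.4] 23.0 2364 ztop 118.2
[ 411. -176.  300.] [2.6121, 0.7682, -0.2083] [0.0006, -0.0003, -0.0003]
```

Jar 1 stands in place at (555.5, 349.4). Next is jar D.

{"api": "carry_out", "payload": {"rows": [[0.3, 0.1, -0.1, 0, 0, 0, 1], [0.6, 0.2, -0.1, 0, 0, 0, 1], [0.9, 0.3, -0.1, 0, 0, 0, 1], [1, 0.3, -0.1, 0, 0, 0, 1], [1, 0.3, -0.1, 0, 0, 0, 1]]}}

```text
clock: 14.55
position: [498.9, 146.5, 432.6]
ee_rot: [0.712, -0.702, -0.0, 0.001]
contact_force: [-0.0, -0.3, 0.5]
gripper_width: 85.3
grasp_force: 0.0
```

{"api": "carry_out", "payload": {"rows": [[0.3, 0.1, 0, 0, 0, 0, 1], [0.6, 0.2, 0, 0, 0, 0, 1], [0.9, 0.3, 0, 0, 0, 0, 1], [1, 0.3, 0, 0, 0, 0, 1], [1, 0.3, 0, 0, 0, 0, 1]]}}

```text
clock: 15.18
position: [443.1, -53.4, 432.9]
ee_rot: [0.712, -0.702, -0.0, 0.001]
contact_force: [-0.3, 0.4, -0.7]
gripper_width: 85.4
grasp_force: 0.0
```

{"api": "carry_out", "payload": {"rows": [[0.3, 0.1, 0.1, 0, 0, 0, 1], [0.612, 0.168, 0.3, 0, 0, 0, 1], [0.612, 0.168, 0.4, 0, 0, 0, 1], [0.612, 0.168, 0.4, 0, 0, 0, 1], [0.612, 0.168, 0.4, 0, 0, 0, 1]]}}

```text
clock: 15.8
position: [412.6, -174.9, 354.3]
ee_rot: [0.714, -0.7, 0.0, -0.0]
contact_force: [0.3, 1.1, 0.6]
gripper_width: 85.3
grasp_force: 0.0
```

```bash
python3 - <<'E'
from h import *
st();p,P=snap("wrist","8");caps(P)
plan([(411,-176,86)],down(-np.pi+.018))
E
```

```text
t 15.8 grasp [ 412.8 -175.   199.3] yaw -3.1224 F [0.3 1.1 0.6] w 85.3 gf 0.0 q [-0.04  0.13 -0.48  0.   -0.96  0.06]
  cap [ 553.3 -193.6] 23.2 3734 ztop 106.0
  cap [ 410.5 -173.7] 22.8 3282 ztop 106.2
[ 411. -176.   86.] [0.0055, 0.0092, 0.5685] [-0.0006, -0.0001, 0.0004]
```

{"api": "carry_out", "payload": {"rows": [[-0.006, 0.011, 0.2, 0, 0, 0, 1], [-0.006, 0.011, 0.4, 0, 0, 0, 1], [-0.006, 0.011, 0.53, 0, 0, 0, 1], [-0.006, 0.011, 0.567, 0, 0, 0, 1], [-0.006, 0.011, 0.567, 0, 0, 0, 1], [-0.006, 0.011, 0.567, 0, 0, 0, -1], [-0.006, 0.011, 0.567, 0, 0, 0, -1], [-0.006, 0.011, 0.567, 0, 0, 0, -1], [-0.006, 0.011, 0.567, 0, 0, 0, -1], [-0.006, 0.011, 0.567, 0, 0, 0, -1]]}}

```text
clock: 17.1
position: [409.7, -174.8, 241.5]
ee_rot: [0.713, -0.701, 0.001, -0.001]
contact_force: [0.1, 0.7, 5.8]
gripper_width: 43.5
grasp_force: 60.5
```

{"api": "carry_out", "payload": {"rows": [[0, 0, -0.1, 0, 0, 0, -1], [0, 0, -0.3, 0, 0, 0, -1], [0, 0, -0.5, 0, 0, 0, -1], [0, 0, -0.7, 0, 0, 0, -1], [0, 0, -0.75, 0, 0, 0, -1], [0, 0, -0.75, 0, 0, 0, -1]]}}

```text
clock: 17.85
position: [408.7, -174.6, 390.1]
ee_rot: [0.713, -0.701, -0.0, -0.0]
contact_force: [-0.0, -0.3, -1.9]
gripper_width: 43.7
grasp_force: 61.3
```

```bash
python3 - <<'E'
from h import *
st()
plan([(556.6,298,240),(556.6,298,124)],down(-np.pi+.018))
E
```

```text
t 17.9 grasp [ 408.8 -174.5  235.1] yaw -3.1249 F [-0.  -0.3 -1.9] w 43.7 gf 61.3 q [-0.04  0.09 -0.43 -0.   -1.05  0.05]
[557. 298. 240.] [-2.3504, -0.7788, -0.0225] [-0.0001, 0.0002, -0.0004]
[557. 298. 124.] [-2.35, -0.7786, 0.5575] [-0.0001, 0.0002, -0.0004]
```

{"api": "carry_out", "payload": {"rows": [[-0.1, -0.03, -0.1, 0, 0, 0, -1], [-0.3, -0.1, -0.2, 0, 0, 0, -1], [-0.5, -0.2, -0.2, 0, 0, 0, -1], [-0.75, -0.3, -0.2, 0, 0, 0, -1], [-1, -0.35, -0.2, 0, 0, 0, -1], [-1, -0.35, -0.2, 0, 0, 0, -1]]}}

```text
clock: 18.6
position: [476.1, 29.2, 427.7]
ee_rot: [0.715, -0.7, -0.001, 0.002]
contact_force: [0.4, -0.8, -0.9]
gripper_width: 44.2
grasp_force: 61.4
```

{"api": "carry_out", "payload": {"rows": [[-0.2, -0.1, 0, 0, 0, 0, -1], [-0.45, -0.2, 0, 0, 0, 0, -1], [-0.7, -0.3, 0, 0, 0, 0, -1], [-0.9, -0.4, 0, 0, 0, 0, -1], [-1, -0.429, 0, 0, 0, 0, -1], [-1, -0.429, 0, 0, 0, 0, -1]]}}

```text
clock: 19.35
position: [558.2, 228.4, 428.2]
ee_rot: [0.713, -0.701, -0.0, 0.002]
contact_force: [-0.1, -0.7, -1.2]
gripper_width: 43.7
grasp_force: 61.4
```

{"api": "carry_out", "payload": {"rows": [[-0.2, 0, 0, 0, 0, 0, -1], [-0.35, 0, 0, 0, 0, 0, -1], [-0.35, 0, 0.1, 0, 0, 0, -1], [-0.35, 0, 0.2, 0, 0, 0, -1], [-0.35, 0, 0.3, 0, 0, 0, -1], [-0.35, 0, 0.3, 0, 0, 0, -1]]}}

```text
clock: 20.1
position: [556.3, 296.1, 368.3]
ee_rot: [0.713, -0.702, -0.0, 0.003]
contact_force: [-0.1, 0.2, -0.8]
gripper_width: 44.0
grasp_force: 61.4
```

```bash
python3 - <<'E'
from h import *
st()
plan([(556.6,298,124)],down(-np.pi+.018))
E
```

```text
t 20.1 grasp [555.6 295.6 213.3] yaw -3.126 F [-0.1  0.2 -0.8] w 44.0 gf 61.4 q [ 0.75  0.42 -0.03 -0.   -1.13 -0.73]
[557. 298. 124.] [-0.0107, -0.0035, 0.4467] [0.0014, -0.001, -0.0008]
```

{"api": "carry_out", "payload": {"rows": [[-0.01, -0.003, 0.1, 0, 0, 0, -1], [-0.01, -0.003, 0.2, 0, 0, 0, -1], [-0.01, -0.003, 0.3, 0, 0, 0, -1], [-0.01, -0.003, 0.4, 0, 0, 0, -1], [-0.01, -0.003, 0.447, 0, 0, 0, -1], [-0.01, -0.003, 0.447, 0, 0, 0, -1], [-0.01, -0.003, 0.447, 0, 0, 0, -1]]}}

```text
clock: 20.98
position: [557.8, 300.0, 282.2]
ee_rot: [0.713, -0.701, 0.0, -0.001]
contact_force: [-0.4, 0.3, -0.5]
gripper_width: 43.8
grasp_force: 61.4
```

```bash
python3 - <<'E'
from h import *
st()
plan([(556.6,298,98.5)],down(-np.pi+.018))
E
```

```text
t 21.0 grasp [558.  300.2 127.2] yaw -3.1243 F [-0.4  0.3 -0.5] w 43.8 gf 61.4 q [ 0.75  0.5  -0.13  0.   -0.94 -0.73]
[557. 298.  98.] [0.0101, 0.0063, 0.1433] [-0.0006, 0.0003, -0.0002]
```

{"api": "carry_out", "payload": {"rows": [[0.01, 0.006, 0, 0, 0, 0, -1], [0.01, 0.006, 0.06, 0, 0, 0, -1], [0.01, 0.006, 0.11, 0, 0, 0, -1], [0.01, 0.006, 0.14, 0, 0, 0, -1], [0.01, 0.006, 0.143, 0, 0, 0, -1], [0.01, 0.006, 0.143, 0, 0, 0, -1]]}}

```text
clock: 21.72
position: [555.9, 297.8, 253.5]
ee_rot: [0.713, -0.701, 0.0, 0.001]
contact_force: [-3.4, -1.0, 8.1]
gripper_width: 43.7
grasp_force: 62.0
```

```bash
python3 - <<'E'
from h import *
st()
E
```

```text
t 21.7 grasp [555.8 297.6  98.5] yaw -3.1237 F [-3.4 -1.   8.1] w 43.7 gf 62.0 q [ 0.75  0.53 -0.16  0.   -0.88 -0.73]
```

{"api": "carry_out", "payload": {"rows": [[0, 0, 0, 0, 0, 0, -0.2], [0, 0, 0, 0, 0, 0, 0.5], [0, 0, 0, 0, 0, 0, 0.5], [0, 0, -0.2, 0, 0, 0, 0.7], [0, 0, -0.5, 0, 0, 0, 1], [0, 0, -0.8, 0, 0, 0, 1], [0, 0, -0.9, 0, 0, 0, 1], [0, 0, -0.9, 0, 0, 0, 1], [0, 0, -0.9, 0, 0, 0, 1]]}}

```text
clock: 22.85
position: [556.0, 297.8, 430.1]
ee_rot: [0.713, -0.701, -0.0, 0.002]
contact_force: [0.0, -0.0, -0.8]
gripper_width: 85.5
grasp_force: 0.0
```

```bash
python3 - <<'E'
from h import *
st();p,P=snap("wrist","9");capz(P)
plan([(552,-193.5,280)],down(-np.pi+.018))
E
```

```text
t 22.9 grasp [555.6 297.5 275.1] yaw -3.1247 F [ 0.  -0.  -0.8] w 85.5 gf 0.0 q [ 0.75  0.38  0.07 -0.   -1.26 -0.73]
  placed [556.3 298.5] 22.6 2093 ztop 118.2
  placed [555.7 349.6] 23.1 1909 ztop 118.1
[ 552. -194.  280.] [2.4563, 0.0624, -0.0196] [0.0011, -0.0007, -0.0003]
```

Both jars are placed. Next is jar B.

{"api": "carry_out", "payload": {"rows": [[0.3, 0.02, 0, 0, 0, 0, 1], [0.6, 0.02, 0, 0, 0, 0, 1], [0.9, 0.02, 0, 0, 0, 0, 1], [1, 0.02, 0, 0, 0, 0, 1]]}}

```text
clock: 23.4
position: [555.3, 95.2, 430.8]
ee_rot: [0.712, -0.702, -0.001, 0.002]
contact_force: [0.8, -0.1, -0.8]
gripper_width: 85.5
grasp_force: 0.0
```

{"api": "carry_out", "payload": {"rows": [[0.3, 0.02, 0, 0, 0, 0, 1], [0.6, 0.02, 0, 0, 0, 0, 1], [0.9, 0.02, 0, 0, 0, 0, 1], [1, 0.02, 0, 0, 0, 0, 1]]}}

```text
clock: 23.9
position: [555.1, -104.4, 430.9]
ee_rot: [0.712, -0.702, -0.001, 0.001]
contact_force: [-0.1, 0.9, 0.6]
gripper_width: 85.3
grasp_force: 0.0
```

{"api": "carry_out", "payload": {"rows": [[0.25, 0.02, 0.1, 0, 0, 0, 1], [0.455, 0.02, 0.3, 0, 0, 0, 1], [0.455, 0.02, 0.35, 0, 0, 0, 1], [0.455, 0.02, 0.35, 0, 0, 0, 1], [0.455, 0.02, 0.35, 0, 0, 0, 1]]}}

```text
clock: 24.52
position: [553.4, -192.1, 363.4]
ee_rot: [0.714, -0.7, 0.001, -0.001]
contact_force: [-0.2, -0.4, 0.8]
gripper_width: 85.4
grasp_force: 0.0
```

```bash
python3 - <<'E'
from h import *
st();p,P=snap("wrist","10");caps(P)
plan([(552,-193,86.5)],down(-np.pi+.018))
E
```

```text
t 24.5 grasp [ 553.7 -192.2  208.4] yaw -3.1224 F [-0.2 -0.4  0.8] w 85.4 gf 0.0 q [-0.06  0.35 -0.15  0.   -1.07  0.08]
  cap [ 553.2 -193.1] 22.9 3083 ztop 106.1
  cap [ 646.8 -177.1] 23.2 3040 ztop 106.1
[ 552. -193.   86.] [0.0042, 0.0083, 0.6106] [-0.0008, -0.0001, 0.0004]
```

{"api": "carry_out", "payload": {"rows": [[0.004, 0.003, 0.2, 0, 0, 0, 1], [0.004, 0.003, 0.4, 0, 0, 0, 1], [0.004, 0.003, 0.57, 0, 0, 0, 1], [0.004, 0.003, 0.61, 0, 0, 0, 1], [0.004, 0.003, 0.61, 0, 0, 0, 1], [0.004, 0.003, 0.61, 0, 0, 0, -1], [0.004, 0.003, 0.61, 0, 0, 0, -1], [0.004, 0.003, 0.61, 0, 0, 0, -1], [0.004, 0.003, 0.61, 0, 0, 0, -1], [0.004, 0.003, 0.61, 0, 0, 0, -1]]}}

```text
clock: 25.82
position: [552.7, -194.1, 241.8]
ee_rot: [0.713, -0.701, 0.001, -0.001]
contact_force: [-0.0, 0.4, 6.1]
gripper_width: 44.0
grasp_force: 60.6
```

{"api": "carry_out", "payload": {"rows": [[0, 0, -0.1, 0, 0, 0, -1], [0, 0, -0.3, 0, 0, 0, -1], [0, 0, -0.5, 0, 0, 0, -1], [0, 0, -0.7, 0, 0, 0, -1], [0, 0, -0.9, 0, 0, 0, -1], [0, 0, -0.92, 0, 0, 0, -1], [0, 0, -0.92, 0, 0, 0, -1]]}}

```text
clock: 26.7
position: [551.7, -193.9, 423.3]
ee_rot: [0.713, -0.701, -0.001, 0.0]
contact_force: [-0.7, -0.3, -1.5]
gripper_width: 43.3
grasp_force: 61.2
```

```bash
python3 - <<'E'
from h import *
st()
plan([(557.4,247,270)],down(-np.pi+.018))
E
```

```text
t 26.7 grasp [ 551.5 -193.7  268.3] yaw -3.1248 F [-0.7 -0.3 -1.5] w 43.3 gf 61.2 q [-0.06  0.3  -0.06 -0.   -1.2   0.08]
[557. 247. 270.] [-2.2037, -0.0656, -0.0063] [0.0005, 0.0003, -0.0004]
```

{"api": "carry_out", "payload": {"rows": [[-0.1, -0.0, -0.03, 0, 0, 0, -1], [-0.3, -0.02, -0.03, 0, 0, 0, -1], [-0.55, -0.03, -0.03, 0, 0, 0, -1], [-0.8, -0.03, -0.03, 0, 0, 0, -1], [-1, -0.03, -0.03, 0, 0, 0, -1], [-1, -0.03, -0.03, 0, 0, 0, -1]]}}

```text
clock: 27.45
position: [554.3, 9.1, 429.1]
ee_rot: [0.715, -0.699, -0.001, 0.001]
contact_force: [-0.6, 0.2, -0.3]
gripper_width: 43.6
grasp_force: 61.2
```

{"api": "carry_out", "payload": {"rows": [[-0.2, -0.03, 0, 0, 0, 0, -1], [-0.45, -0.035, 0, 0, 0, 0, -1], [-0.7, -0.035, 0, 0, 0, 0, -1], [-0.9, -0.035, 0, 0, 0, 0, -1], [-1, -0.035, 0, 0, 0, 0, -1], [-1, -0.035, 0, 0, 0, 0, -1]]}}

```text
clock: 28.2
position: [558.1, 206.9, 429.4]
ee_rot: [0.714, -0.701, -0.0, 0.001]
contact_force: [-0.1, -0.3, -1.4]
gripper_width: 43.7
grasp_force: 61.2
```

{"api": "carry_out", "payload": {"rows": [[-0.15, 0, 0, 0, 0, 0, -1], [-0.2, 0, 0, 0, 0, 0, -1], [-0.2, 0, 0.15, 0, 0, 0, -1], [-0.2, 0, 0.3, 0, 0, 0, -1], [-0.2, 0, 0.45, 0, 0, 0, -1], [-0.2, 0, 0.6, 0, 0, 0, -1], [-0.2, 0, 0.7, 0, 0, 0, -1], [-0.2, 0, 0.7, 0, 0, 0, -1], [-0.2, 0, 0.7, 0, 0, 0, -1]]}}

```text
clock: 29.32
position: [558.1, 245.7, 291.4]
ee_rot: [0.713, -0.701, 0.0, -0.001]
contact_force: [1.0, -0.0, -1.7]
gripper_width: 43.6
grasp_force: 61.3
```

```bash
python3 - <<'E'
from h import *
st()
plan([(557.4,247,98.5)],down(-np.pi+.018))
E
```

```text
t 29.3 grasp [558.3 245.8 136.4] yaw -3.1248 F [ 1.  -0.  -1.7] w 43.6 gf 61.3 q [ 0.68  0.46 -0.18  0.   -0.93 -0.66]
[557. 247.  98.] [-0.0063, 0.0036, 0.1895] [-0.0005, 0.0002, -0.0004]
```

{"api": "carry_out", "payload": {"rows": [[-0.004, 0.004, 0, 0, 0, 0, -1], [-0.004, 0.004, 0.06, 0, 0, 0, -1], [-0.004, 0.004, 0.12, 0, 0, 0, -1], [-0.004, 0.004, 0.17, 0, 0, 0, -1], [-0.004, 0.004, 0.188, 0, 0, 0, -1], [-0.004, 0.004, 0.188, 0, 0, 0, -1], [-0.004, 0.004, 0.188, 0, 0, 0, -1]]}}

```text
clock: 30.2
position: [556.5, 246.9, 253.7]
ee_rot: [0.713, -0.701, 0.0, 0.001]
contact_force: [-2.6, -1.5, 7.6]
gripper_width: 44.2
grasp_force: 61.9
```

```bash
python3 - <<'E'
from h import *
st()
E
```

```text
t 30.2 grasp [556.4 246.7  98.7] yaw -3.1237 F [-2.6 -1.5  7.6] w 44.2 gf 61.9 q [ 0.68  0.5  -0.22  0.   -0.85 -0.67]
```

{"api": "carry_out", "payload": {"rows": [[0, 0, 0, 0, 0, 0, -0.2], [0, 0, 0, 0, 0, 0, 0.5], [0, 0, 0, 0, 0, 0, 0.5], [0, 0, -0.2, 0, 0, 0, 0.7], [0, 0, -0.5, 0, 0, 0, 1], [0, 0, -0.8, 0, 0, 0, 1], [0, 0, -0.9, 0, 0, 0, 1], [0, 0, -0.9, 0, 0, 0, 1], [0, 0, -0.9, 0, 0, 0, 1]]}}

```text
clock: 31.32
position: [556.5, 246.8, 430.7]
ee_rot: [0.713, -0.701, -0.001, 0.002]
contact_force: [-1.1, 0.6, -1.2]
gripper_width: 85.4
grasp_force: 0.0
```

```bash
python3 - <<'E'
from h import *
st();p,P=snap("wrist","11");capz(P)
plan([(646.5,-177,210)],down(-np.pi+.018))
E
```

```text
t 31.3 grasp [556.  246.6 275.7] yaw -3.1247 F [-1.1  0.6 -1.2] w 85.4 gf 0.0 q [ 0.68  0.34  0.01 -0.   -1.24 -0.67]
  placed [556.2 247.6] 23.0 2090 ztop 118.1
  placed [555.5 324. ] 48.2 3607 ztop 118.0
[ 646. -177.  210.] [2.126, -0.4148, 0.33] [0.0011, -0.0007, -0.0003]
```

{"api": "carry_out", "payload": {"rows": [[0.3, -0.1, 0, 0, 0, 0, 1], [0.6, -0.2, 0, 0, 0, 0, 1], [0.9, -0.2, 0, 0, 0, 0, 1], [1, -0.2, 0, 0, 0, 0, 1]]}}

```text
clock: 31.88
position: [600.1, 44.7, 430.7]
ee_rot: [0.712, -0.702, -0.001, 0.002]
contact_force: [-0.9, 0.7, 0.5]
gripper_width: 85.0
grasp_force: 0.0
```

{"api": "carry_out", "payload": {"rows": [[0.3, -0.1, 0, 0, 0, 0, 1], [0.6, -0.2, 0, 0, 0, 0, 1], [0.9, -0.213, 0, 0, 0, 0, 1], [1, -0.213, 0.1, 0, 0, 0, 1], [1.0, -0.213, 0.3, 0, 0, 0, 1], [1.0, -0.213, 0.33, 0, 0, 0, 1], [1.0, -0.213, 0.33, 0, 0, 0, 1], [1.0, -0.213, 0.33, 0, 0, 0, 1]]}}

```text
clock: 32.88
position: [646.8, -151.0, 368.5]
ee_rot: [0.714, -0.701, 0.001, -0.001]
contact_force: [0.1, 0.6, 0.7]
gripper_width: 85.6
grasp_force: 0.0
```

```bash
python3 - <<'E'
from h import *
st();p,P=snap("wrist","12");caps(P)
plan([(646.5,-177,86.5)],down(-np.pi+.018))
E
```

```text
t 32.9 grasp [ 647.2 -151.1  213.5] yaw -3.1231 F [0.1 0.6 0.7] w 85.6 gf 0.0 q [ 0.01  0.47  0.06  0.   -1.15  0.  ]
  cap [ 647.1 -177.3] 22.7 3158 ztop 106.2
[ 646. -177.   86.] [0.1294, 0.0051, 0.6354] [-0.001, -0.0002, 0.0001]
```

{"api": "carry_out", "payload": {"rows": [[0.126, 0.003, 0.1, 0, 0, 0, 1], [0.126, 0.003, 0.35, 0, 0, 0, 1], [0.126, 0.003, 0.57, 0, 0, 0, 1], [0.126, 0.003, 0.635, 0, 0, 0, 1], [0.126, 0.003, 0.635, 0, 0, 0, 1], [0.126, 0.003, 0.635, 0, 0, 0, -1], [0.126, 0.003, 0.635, 0, 0, 0, -1], [0.126, 0.003, 0.635, 0, 0, 0, -1], [0.126, 0.003, 0.635, 0, 0, 0, -1], [0.126, 0.003, 0.635, 0, 0, 0, -1]]}}

```text
clock: 34.17
position: [646.8, -176.8, 241.9]
ee_rot: [0.713, -0.701, 0.002, -0.001]
contact_force: [0.0, 0.6, 5.9]
gripper_width: 43.9
grasp_force: 61.1
```

{"api": "carry_out", "payload": {"rows": [[0, 0, -0.1, 0, 0, 0, -1], [0, 0, -0.3, 0, 0, 0, -1], [0, 0, -0.5, 0, 0, 0, -1], [0, 0, -0.7, 0, 0, 0, -1], [0, 0, -0.9, 0, 0, 0, -1], [0, 0, -0.93, 0, 0, 0, -1], [0, 0, -0.93, 0, 0, 0, -1]]}}

```text
clock: 35.05
position: [645.7, -176.7, 425.0]
ee_rot: [0.713, -0.701, -0.001, 0.0]
contact_force: [0.3, -0.6, -1.3]
gripper_width: 43.8
grasp_force: 61.2
```

```bash
python3 - <<'E'
from h import *
st()
plan([(558.0,195,270)],down(-np.pi+.018))
E
```

```text
t 35.0 grasp [ 645.5 -176.5  270. ] yaw -3.1247 F [ 0.3 -0.6 -1.3] w 43.8 gf 61.2 q [-0.03  0.45  0.16 -0.   -1.28  0.04]
[558. 195. 270.] [-1.8656, 0.4069, 0.002] [0.0003, 0.0003, -0.0004]
```

{"api": "carry_out", "payload": {"rows": [[-0.1, 0.03, -0.03, 0, 0, 0, -1], [-0.3, 0.08, -0.03, 0, 0, 0, -1], [-0.55, 0.15, -0.03, 0, 0, 0, -1], [-0.8, 0.2, -0.03, 0, 0, 0, -1], [-1, 0.25, -0.03, 0, 0, 0, -1], [-1, 0.25, -0.03, 0, 0, 0, -1]]}}

```text
clock: 35.8
position: [591.4, 25.4, 430.8]
ee_rot: [0.715, -0.699, -0.001, 0.001]
contact_force: [-0.9, -0.5, -1.2]
gripper_width: 44.0
grasp_force: 61.2
```

{"api": "carry_out", "payload": {"rows": [[-0.2, 0.05, 0, 0, 0, 0, -1], [-0.45, 0.1, 0, 0, 0, 0, -1], [-0.7, 0.157, 0, 0, 0, 0, -1], [-0.866, 0.157, 0, 0, 0, 0, -1], [-0.866, 0.157, 0.15, 0, 0, 0, -1], [-0.866, 0.157, 0.3, 0, 0, 0, -1], [-0.866, 0.157, 0.45, 0, 0, 0, -1], [-0.866, 0.157, 0.6, 0, 0, 0, -1], [-0.866, 0.157, 0.68, 0, 0, 0, -1], [-0.866, 0.157, 0.68, 0, 0, 0, -1], [-0.866, 0.157, 0.68, 0, 0, 0, -1]]}}

```text
clock: 37.17
position: [558.7, 195.1, 296.8]
ee_rot: [0.713, -0.701, 0.0, -0.001]
contact_force: [0.1, -0.0, -0.1]
gripper_width: 43.6
grasp_force: 61.2
```

```bash
python3 - <<'E'
from h import *
st()
plan([(558.0,195,98.5)],down(-np.pi+.018))
E
```

```text
t 37.2 grasp [558.9 195.2 141.8] yaw -3.1242 F [ 0.1 -0.  -0.1] w 43.6 gf 61.2 q [ 0.61  0.42 -0.22  0.   -0.92 -0.59]
[558. 195.  98.] [0.0003, 0.0038, 0.2164] [-0.0006, 0.0002, -0.0002]
```

{"api": "carry_out", "payload": {"rows": [[0, 0.003, 0.06, 0, 0, 0, -1], [0, 0.003, 0.12, 0, 0, 0, -1], [0, 0.003, 0.17, 0, 0, 0, -1], [0, 0.003, 0.2, 0, 0, 0, -1], [0, 0.003, 0.215, 0, 0, 0, -1], [0, 0.003, 0.215, 0, 0, 0, -1], [0, 0.003, 0.215, 0, 0, 0, -1]]}}

```text
clock: 38.05
position: [557.4, 194.9, 253.8]
ee_rot: [0.713, -0.701, 0.0, 0.0]
contact_force: [-1.8, -0.3, 4.8]
gripper_width: 44.1
grasp_force: 61.7
```

```bash
python3 - <<'E'
from h import *
st()
E
```

```text
t 38.0 grasp [557.4 194.8  98.8] yaw -3.1239 F [-1.8 -0.3  4.8] w 44.1 gf 61.7 q [ 0.61  0.47 -0.27  0.   -0.83 -0.59]
```

{"api": "carry_out", "payload": {"rows": [[0, 0, 0, 0, 0, 0, -0.2], [0, 0, 0, 0, 0, 0, 0.5], [0, 0, 0, 0, 0, 0, 0.5], [0, 0, -0.2, 0, 0, 0, 0.7], [0, 0, -0.5, 0, 0, 0, 1], [0, 0, -0.8, 0, 0, 0, 1], [0, 0, -0.9, 0, 0, 0, 1], [0, 0, -0.9, 0, 0, 0, 1], [0, 0, -0.9, 0, 0, 0, 1]]}}

```text
clock: 39.17
position: [557.3, 194.9, 430.8]
ee_rot: [0.713, -0.701, -0.001, 0.001]
contact_force: [0.0, -0.2, 0.1]
gripper_width: 85.3
grasp_force: 0.0
```

```bash
python3 - <<'E'
from h import *
st();p,P=snap("wrist","13");capz(P)
plan([(513,87,230)],down(-np.pi/2+.018))
E
```

```text
t 39.2 grasp [556.9 194.7 275.8] yaw -3.1247 F [ 0.  -0.2  0.1] w 85.3 gf 0.0 q [ 0.61  0.31 -0.04 -0.   -1.23 -0.59]
  placed [557.5 194.1] 22.6 2088 ztop 118.1
  placed [556.2 247.3] 22.9 1879 ztop 118.0
  placed [555.4 323.7] 48.1 3249 ztop 118.0
[513.  87. 230.] [0.5351, 0.2304, 0.2295] [0.0013, 0.0004, -0.5003]
```

View pics/wrist13.png

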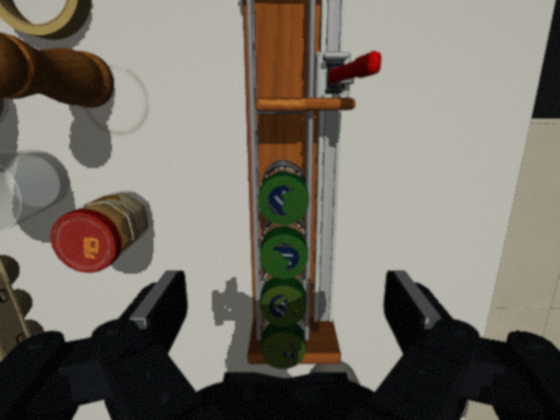

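All four jars stand in a row at (283,195), (283,250), (283,300) and (285,345), and the lever is still up at (360,68). Back to the lever.

{"api": "carry_out", "payload": {"rows": [[0.1, 0.05, 0, 0, 0, -0.055, 1], [0.2, 0.1, 0, 0, 0, -0.11, 1], [0.3, 0.15, 0, 0, 0, -0.165, 1], [0.4, 0.2, 0, 0, 0, -0.22, 1], [0.535, 0.23, 0, 0, 0, -0.275, 1], [0.535, 0.23, 0, 0, 0, -0.33, 1], [0.535, 0.23, 0, 0, 0, -0.385, 1], [0.535, 0.23, 0, 0, 0, -0.44, 1], [0.535, 0.23, 0.1, 0, 0, -0.5, 1], [0.535, 0.23, 0.2, 0, 0, -0.5, 1], [0.535, 0.23, 0.2, 0, 0, -0.5, 1], [0.535, 0.23, 0.2, 0, 0, -0.5, 1]]}}

```text
clock: 40.72
position: [513.8, 87.2, 392.7]
ee_rot: [1.0, 0.009, -0.0, 0.0]
contact_force: [-0.4, -0.1, 0.7]
gripper_width: 85.6
grasp_force: 0.0
```

```bash
python3 - <<'E'
from h import *
st();p,P=snap("wrist","14")
x,y,z=P[...,0],P[...,1],P[...,2]
hsv=cv2.cvtColor(p,cv2.COLOR_RGB2HSV)
r=((hsv[...,0]<7)|(hsv[...,0]>173))&(hsv[...,1]>190)&(z>90)&(z<170)&(abs(x-510)<60)&(abs(y-87)<40)
print('lever',r.sum(),np.percentile(P[r],[2,50,98],0).round(1).tolist())
plan([(513,87,135)],down(-np.pi/2+.018))
E
```

```text
t 40.7 grasp [513.7  87.1 237.7] yaw -1.5535 F [-0.4 -0.1  0.7] w 85.6 gf 0.0 q [ 0.48  0.22 -0.26  0.   -1.09  1.11]
lever 735 [[494.1, 80.9, 92.2], [503.3, 86.8, 135.9], [510.4, 92.7, 150.6]]
[513.  87. 135.] [-0.0043, 0.0011, 0.5156] [0.0, -0.0002, -0.0002]
```

{"api": "carry_out", "payload": {"rows": [[-0.03, 0, 0.2, 0, 0, 0, 1], [-0.03, 0, 0.4, 0, 0, 0, 1], [-0.03, 0, 0.52, 0, 0, 0, 1], [-0.03, 0, 0.52, 0, 0, 0, 1], [-0.03, 0, 0.52, 0, 0, 0, -0.3], [-0.03, 0, 0.52, 0, 0, 0, -1], [-0.03, 0, 0.52, 0, 0, 0, -1], [-0.03, 0, 0.52, 0, 0, 0, -1], [-0.03, 0, 0.52, 0, 0, 0, -1]]}}

```text
clock: 41.9
position: [507.6, 87.1, 289.4]
ee_rot: [1.0, 0.009, 0.0, -0.0]
contact_force: [-1.0, -1.0, 4.6]
gripper_width: 13.7
grasp_force: 58.6
```

```bash
python3 - <<'E'
from h import *
st()
E
```

```text
t 41.9 grasp [507.8  87.1 134.4] yaw -1.5533 F [-1.  -1.   4.6] w 13.7 gf 58.6 q [ 0.49  0.32 -0.42  0.   -0.83  1.1 ]
```

{"api": "carry_out", "payload": {"rows": [[0, -0.04, 0, 0, 0, 0, -1], [0, -0.08, 0, 0, 0, 0, -1], [0, -0.12, 0, 0, 0, 0, -1], [0, -0.16, 0, 0, 0, 0, -1], [0, -0.2, 0, 0, 0, 0, -1], [0, -0.24, 0, 0, 0, 0, -1], [0, -0.28, 0, 0, 0, 0, -1], [0, -0.3, 0, 0, 0, 0, -1], [0, -0.3, 0, 0, 0, 0, -1]]}}

```text
clock: 43.02
position: [506.5, 147.7, 289.4]
ee_rot: [1.0, 0.009, 0.0, -0.0]
contact_force: [-2.2, -0.3, 6.3]
gripper_width: 13.7
grasp_force: 58.9
```

{"api": "carry_out", "payload": {"rows": [[0, -0.01, 0, 0, 0, 0, -1], [0, -0.02, 0, 0, 0, 0, -1], [0, -0.02, 0, 0, 0, 0, -1]]}}

```text
clock: 43.4
position: [506.5, 151.4, 289.4]
ee_rot: [1.0, 0.009, 0.0, 0.0]
contact_force: [-2.5, -1.0, 5.6]
gripper_width: 14.0
grasp_force: 58.9
```

{"api": "carry_out", "payload": {"rows": [[0, -0.01, 0, 0, 0, 0, -1], [0, -0.02, 0, 0, 0, 0, -1], [0, -0.02, 0, 0, 0, 0, -1]]}}

```text
clock: 43.78
position: [506.4, 155.3, 289.4]
ee_rot: [1.0, 0.009, 0.0, 0.0]
contact_force: [-0.4, -1.9, 6.0]
gripper_width: 13.6
grasp_force: 58.8
```

{"api": "carry_out", "payload": {"rows": [[0, -0.01, 0, 0, 0, 0, -1], [0, -0.01, 0, 0, 0, 0, -1]]}}

```text
clock: 44.02
position: [506.4, 157.2, 289.4]
ee_rot: [1.0, 0.009, 0.0, 0.001]
contact_force: [-1.2, -2.6, 6.8]
gripper_width: 13.7
grasp_force: 58.8
```

{"api": "carry_out", "payload": {"rows": [[0, -0.01, 0, 0, 0, 0, -1], [0, -0.01, 0, 0, 0, 0, -1]]}}

```text
clock: 44.28
position: [506.3, 159.2, 289.4]
ee_rot: [1.0, 0.009, 0.0, 0.0]
contact_force: [-1.5, -1.7, 5.8]
gripper_width: 13.8
grasp_force: 58.9
```

{"api": "carry_out", "payload": {"rows": [[0, -0.01, 0, 0, 0, 0, -1], [0, -0.01, 0, 0, 0, 0, -1]]}}

```text
clock: 44.52
position: [506.3, 161.0, 289.4]
ee_rot: [1.0, 0.009, 0.0, 0.001]
contact_force: [-1.3, -2.4, 7.0]
gripper_width: 13.8
grasp_force: 58.8
```

{"api": "carry_out", "payload": {"rows": [[0, -0.01, 0, 0, 0, 0, -1], [0, -0.01, 0, 0, 0, 0, -1]]}}

```text
clock: 44.78
position: [506.3, 163.0, 289.4]
ee_rot: [1.0, 0.009, 0.0, 0.001]
contact_force: [-0.8, -2.7, 6.4]
gripper_width: 13.3
grasp_force: 58.8
```

{"api": "carry_out", "payload": {"rows": [[0, -0.01, 0, 0, 0, 0, -1], [0, -0.01, 0, 0, 0, 0, -1]]}}

```text
clock: 45.02
position: [506.2, 164.5, 289.3]
ee_rot: [1.0, 0.009, -0.0, 0.002]
contact_force: [0.3, -5.6, 6.2]
gripper_width: 13.7
grasp_force: 58.9
```

```bash
python3 - <<'E'
from h import *
st();p,P=snap("scene","15");capz(P)
p,P=snap("wrist","15");capz(P)
crop("pics/scene15.png",(160,140,300,245),"pics/c15.png",5)
E
```

```text
t 45.0 grasp [506.1 164.  134.3] yaw -1.5527 F [ 0.3 -5.6  6.2] w 13.7 gf 58.9 q [ 0.62  0.35 -0.38  0.   -0.85  0.97]
  placed [546.3 319.1] 62.6 208 ztop 117.7
  placed [552.7 247.7] 50.7 18929 ztop 118.1
  placed [514.8 174.8] 3.7 74 ztop 123.0
  placed [515.3 154.5] 3.7 74 ztop 123.0
```

View pics/c15.png

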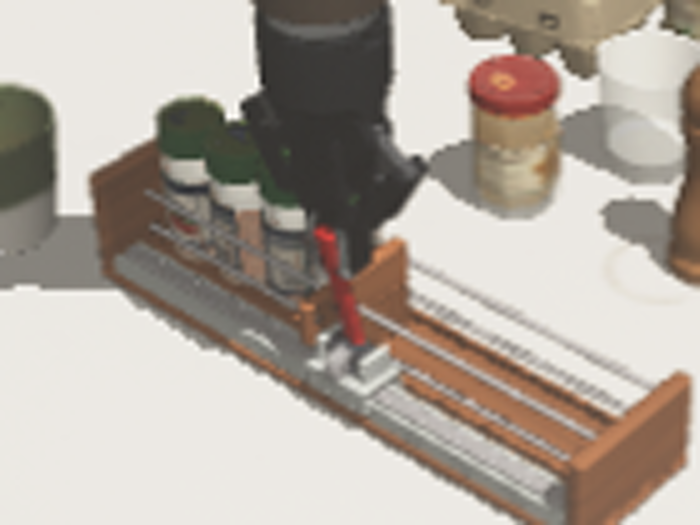

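The jars are being pushed up as a row and the push force is rising. Small further steps.

{"api": "carry_out", "payload": {"rows": [[0, -0.005, 0, 0, 0, 0, -1], [0, -0.01, 0, 0, 0, 0, -1], [0, -0.01, 0, 0, 0, 0, -1]]}}

```text
clock: 45.5
position: [506.2, 165.5, 289.3]
ee_rot: [1.0, 0.009, -0.001, 0.003]
contact_force: [0.7, -9.2, 6.3]
gripper_width: 14.0
grasp_force: 59.0
```

{"api": "carry_out", "payload": {"rows": [[0, -0.005, 0, 0, 0, 0, -1], [0, -0.01, 0, 0, 0, 0, -1], [0, -0.01, 0, 0, 0, 0, -1]]}}

```text
clock: 45.88
position: [506.1, 166.6, 289.3]
ee_rot: [1.0, 0.009, -0.001, 0.004]
contact_force: [3.4, -13.7, 7.3]
gripper_width: 14.0
grasp_force: 59.2
```

The force now climbs linearly with position, so the row is solid. I'll bring the lever down while holding the push.

{"api": "carry_out", "payload": {"rows": [[-0.063, 0, 0.006, 0, 0, 0, -1], [-0.126, 0, 0.021, 0, 0, 0, -1], [-0.185, 0, 0.046, 0, 0, 0, -1], [-0.239, 0, 0.079, 0, 0, 0, -1], [-0.289, 0, 0.12, 0, 0, 0, -1], [-0.331, 0, 0.167, 0, 0, 0, -1]]}}

```text
clock: 46.62
position: [439.4, 165.6, 255.6]
ee_rot: [1.0, 0.008, -0.001, 0.003]
contact_force: [5.3, -13.3, 5.9]
gripper_width: 13.8
grasp_force: 59.2
```

```bash
python3 - <<'E'
from h import *
st();print(arm.read_state()["wrist_torque"])
E
```

```text
t 46.6 grasp [439.1 164.7 100.6] yaw -1.5549 F [  5.3 -13.3   5.9] w 13.8 gf 59.2 q [ 0.71  0.3  -0.56  0.   -0.71  0.87]
[-4.22339381 -1.90090933 -0.43605668]
```

{"api": "carry_out", "payload": {"rows": [[-0.035, 0, 0.054, 0, 0, 0, -1], [-0.062, 0, 0.112, 0, 0, 0, -1], [-0.079, 0, 0.173, 0, 0, 0, -1], [-0.087, 0, 0.237, 0, 0, 0, -1], [-0.088, 0, 0.267, 0, 0, 0, -1], [-0.088, 0, 0.267, 0, 0, 0, -1]]}}

```text
clock: 47.38
position: [420.9, 165.2, 202.4]
ee_rot: [1.0, 0.007, -0.003, 0.003]
contact_force: [-4.8, -11.6, 21.3]
gripper_width: 13.9
grasp_force: 61.9
```

```bash
python3 - <<'E'
from h import *
st();print(arm.read_state()["wrist_torque"])
E
```

```text
t 47.4 grasp [419.9 164.1  47.4] yaw -1.5558 F [ -4.8 -11.6  21.3] w 13.9 gf 61.9 q [ 0.74  0.37 -0.65  0.   -0.56  0.85]
[-3.41330701  0.75464888 -0.44172828]
```

Flat, pushing 21 N against its end stop. I'll release, rise and look.

{"api": "carry_out", "payload": {"rows": [[0, 0, 0, 0, 0, 0, -0.5], [0, 0, 0, 0, 0, 0, 0.2], [0, 0, 0, 0, 0, 0, 0.4], [0, 0, -0.15, 0, 0, 0, 0.4], [0, 0, -0.4, 0, 0, 0, 0.4], [0, 0, -0.7, 0, 0, 0, 0.4], [0, 0, -0.8, 0, 0, 0, 0.4], [0, 0, -0.8, 0, 0, 0, 0.4]]}}

```text
clock: 48.38
position: [422.5, 168.2, 363.7]
ee_rot: [1.0, 0.009, 0.002, -0.002]
contact_force: [0.1, -0.6, -0.9]
gripper_width: 59.9
grasp_force: 0.0
```

```bash
python3 - <<'E'
from h import *
st();p,P=snap("wrist","16")
x,y,z=P[...,0],P[...,1],P[...,2]
hsv=cv2.cvtColor(p,cv2.COLOR_RGB2HSV)
r=((hsv[...,0]<7)|(hsv[...,0]>173))&(hsv[...,1]>190)&(z>35)&(z<90)
for x0 in range(405,510,15):
    s=r&(abs(x-x0)<7)
    if s.sum()>5: print(x0,s.sum(),np.percentile(y[s],[2,98]).round(1),np.median(z[s]).round(1))
E
```

```text
t 48.4 grasp [423.2 168.8 208.7] yaw -1.5531 F [ 0.1 -0.6 -0.9] w 59.9 gf 0.0 q [ 0.74  0.13 -0.45 -0.   -0.98  0.85]
405 56 [156.1 167.9] 57.8
420 254 [155.3 168.2] 58.0
435 243 [155.8 168.3] 57.5
450 208 [157.1 167.1] 56.8
465 233 [157.4 167.4] 56.8
480 234 [157.9 167.7] 56.8
495 255 [157.9 168.7] 56.8
```

View pics/wrist16.png

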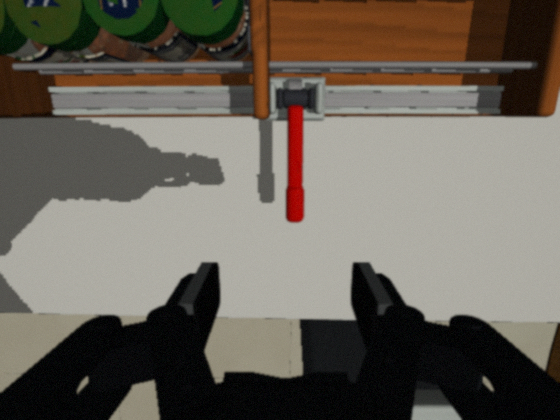

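The lever lies flat at the same heights as when it was clamped at the start. I'll check the row for gaps from above.

{"api": "carry_out", "payload": {"rows": [[0.1, -0.1, -0.25, 0, 0, 0, 0.4], [0.3, -0.3, -0.5, 0, 0, 0, 0.4], [0.5, -0.5, -0.5, 0, 0, 0, 0.4], [0.65, -0.6, -0.5, 0, 0, 0, 0.4], [0.65, -0.6, -0.5, 0, 0, 0, 0.4], [0.65, -0.6, -0.5, 0, 0, 0, 0.4]]}}

```text
clock: 49.18
position: [550.1, 289.9, 459.6]
ee_rot: [1.0, 0.009, -0.002, 0.001]
contact_force: [-0.2, -0.3, 0.3]
gripper_width: 59.6
grasp_force: 0.0
```

```bash
python3 - <<'E'
from h import *
from scipy.optimize import least_squares
st();p,P=snap("wrist","17")
x,y,z=P[...,0],P[...,1],P[...,2]
g=(z>110)&(z<124)&(abs(x-556)<40)&(y>150)&(y<400)
q=P[g];print(len(q),np.percentile(q,[0.5,99.5],0).round(1).tolist())
t=P[g&(z>116)][:,:2]
# kmeans cap tops
_,lab,c=cv2.kmeans(t.astype(np.float32),4,None,(3,50,.01),5,cv2.KMEANS_PP_CENTERS);print(c[c[:,1].argsort()].round(1).tolist())
for i in range(4):
    s=t[lab[:,0]==i];print(np.percentile(s,[1,99],0).round(1).tolist())
w=(z>25)&(z<85)&(abs(x-556)<20)&(y>365)&(y<385);print('wall',np.median(P[w],0))
s=(z>66)&(z<74)&(abs(x-556)<25)&(y>170)&(y<215);print('stop',s.sum(),np.percentile(y[s],[3,50,97]))
v=p[...,::-1];cv2.imwrite("pics/c17.png",cv2.resize(v[:300,:],None,fx=1.4,fy=1.4))
E
```

```text
t 49.2 grasp [549.6 289.5 304.6] yaw -1.5536 F [-0.2 -0.3  0.3] w 59.6 gf 0.0 q [ 0.74  0.35  0.09 -0.   -1.32  0.84]
7111 [[533.9, 201.9, 110.7], [582.7, 375.4, 119.7]]
[[561.7000122070312, 221.3000030517578], [561.2999877929688, 265.8999938964844], [556.0999755859375, 310.3999938964844], [554.4000244140625, 355.3999938964844]]
[[534.8, 289.7], [576.4, 331.2]]
[[540.9, 201.0], [582.1, 241.7]]
[[540.2, 245.2], [581.5, 286.9]]
[[533.1, 334.8], [574.5, 376.4]]
wall [572.17608239 377.80165364  60.46972791]
stop 13 [194.36559853 199.01071593 199.43570361]
```

View pics/c17.png

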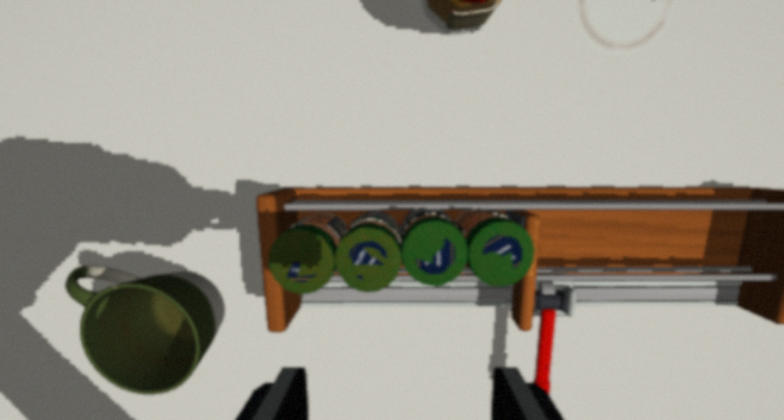

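The cap spacing is 44.6, 44.5 and 45.0 mm. The end jars are 22.4 mm from the wall and 22.3 mm from the stop, so there are no gaps. I'll hand in.

```bash
python3 -c "
from bench import arm
print(arm.job_done())"
```

```text
the job is handed in; nothing more can be done
None
```

All four green-capped jars stand upright in the caddy in one gap-free row against the end wall, with the stop pushed up snug and the lever fully down; the jar by the crock was left alone, no peeler was on the caddy, and the job is handed in.

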